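Set up a bench shaper spindle with cutter and spacers

ROBOT

A 6-joint arm with a two-finger parallel gripper is mounted at the origin on the work surface. World frame = base frame: x ahead of the robot, y to its left, z up, the work surface at z = 0. Lengths are in mm, angles in rad, forces in N, time in s.
With the tool pointing down it reaches from about 350 to 775 mm from the base axis. Payload 7.3 kg.
Tool frame: the origin (TCP) lies at the very end of the fingers, on their centre line; the grasp point (between the pads) lies 19 mm behind it; z points along the fingers, y is the line along which they close (so a half turn about z gives the same grasp; the last joint's range is limited). The gripper opens to 92 mm and grips with 3 to 60 N. Pads are 19 mm wide; open, the fingers measure 130 mm over their backs; the gripper's body (75 mm by 190 mm) begins 47 mm behind the grasp point.
Start: joints at [1.164, 0.342, 1.524, -0, 1.275, -0.146], TCP at [135.357, 507.27, 226.741] pointing down, gripper open.
Joint ranges: [-2.53, 2.53], [-0.77, 2.02], [0.04, 2.7], [-1, 4.14], [0.28, 2.66], [-3.11, 3.11]. Speed limits (rad/s): [2.57, 2.57, 3.14, 3.14, 3.14, 3.14].

INTERFACE

Orientations are given as [roll, pitch, yaw] about the fixed x, y, z axes, in that order (R = Rz(yaw) Ry(pitch) Rx(roll)).
In Python, from plant import get_obs, optics, ticket, finder gives the robot as it stands.
- The arm moves only by the tool send_rows, never from a script. Its arguments are lists of equal length, an entry for each row: "offset": the shift along the tool's x, y, z scaled (see below), a list of three; "delta_rot": the turn, a rotation vector about the tool's x, y, z scaled (see below), a list of three. In form: {"offset": [[dx, dy, dz], ...], "delta_rot": [[rx, ry, rz], ...]}. A call has 1 to 8 rows; each row is the pose to reach, as a shift and turn from the pose commanded when the call began, along the tool's axes at that moment, turning the shorter way round; what a row does not reach only later rows make up. The controller multiplies each number of a shift by 120 mm and each number of a turn by 360 degrees. A row lasts 1/8 s, in which the tool goes at most 62.5 mm and 10.7 degrees, less where a joint would pass 70% of its speed; a pose out of reach is approached as far as the arm can. A call with a number of a shift or a turn outside -1 to 1 is refused whole. A call with a gripper value outside its range is refused whole. "grip" is the opening, from 0 (shut) to 1 (fully open), set as the call begins (left out, the last holds). The fingers move at their own pace and stop on an object; the grip force is fixed at half the most. Time passes only in rows, so rows that repeat a pose let the fingers close. It gives the time, the measured TCP pose, the force, the opening and the grip force at its end, in the units of the state.
- get_obs(): the state, without advancing time (a new reading comes with each control period).
- optics.capture(name): name is "side" or "top"; returns the picture (384x512x3 uint8, red, green, blue); there is no depth.
- optics.get_calibration(name): a dict with "fx", "fy", "cx", "cy" (pixels), "k1" (the pictures are not rectified: a ray, as slopes to the right and down, at radius r is drawn at 1 + k1 r^2 times it, then the intrinsics apply), "world_from_camera" (4x4, takes a point from camera to world coordinates). Camera axes: x right, y down, z forward; pixel columns grow to the right and rows downward; lengths in mm; the calibration is good to about 2 mm. A picture is of the moment at which its call begins. get_calibration takes no time and is no camera call.
- ticket.close_job(): hands the job in; it is judged then, once.
Trained networks look in the newest picture that a camera, given by its name, has taken for a name from the list of things; names that differ only in an ending like _2 or _b are one class to them, and where a whole thing is asked for, a point or a joint stands for the part that bears it (a point fixed in the world has none). Each returns a list of dicts, best first, with "confidence" (0 to 1); they miss things now and then, are a little off and sometimes report something else, mostly with a low value. They report only what shows in the picture. A call takes as long as a camera call. They do not tell look-alikes from the thing itself.
- finder.boxes_of(target, camera): "box" ([left, top, right, bottom] in pixels, round what is visible of it).
- finder.silhouettes(target, camera): "region" (384x512 bool, what is visible of it) and "box" ([left, top, right, bottom] in pixels, round what is visible of it).
- finder.pinpoint(target, camera): "uv" ([column, row] in pixels: a listed point, or the origin of a listed thing).
The state is a dict: "time": time; "joint_positions": joint angles; "dq": joint speeds; "tau": joint torques, N m; "tool_pos": TCP position; "tcp_rot": TCP orientation; "contact_force": force on the tool from outside, world axes, zero at the start; "moment": the same for the moment, N m; "grip_width": finger opening in mm; "finger_force": force on a finger pad.
Only numpy, scipy, OpenCV 4.12 (cv2) and the standard library are available. Lean on these libraries where they do the work, as an engineer would, in place of code of your own. Each camera call takes 0.05 s, during which the arm holds its last target. There are 200 camera calls.

TASK

Set up the bench shaper for a grooving cut: swing the spindle lock lever down to its stop first, lift the clamp nut off the spindle and set it aside, then lower the grooving cutter gently down the spindle, hub upwards, until it sits home on the flange (do not let it drop down the shaft), and slide every spacer ring that lies on the bench over the spindle on top of it, in any order. Put the clamp nut back last, flange downwards and resting on the stack, keeping the lock lever down until then; finally swing the lever fully up again to free the spindle and let go of everything. Leave the tin and the push block where they are.

Things in the scene. Friction and masses are not known exactly. Their poses are not given: they have to be found in the camera images.
- shaper: the shaper's aluminium insert plate, 6 mm thick and 150 x 150 mm, fixed on the bench, with the upright steel spindle in it and the lock lever's grey head. Origin on the spindle axis at bench level; z up; its -x axis points from the spindle along the lock lever (roughly towards the robot). The lever's head stands 85 mm from the spindle axis along -x and is 64 mm high, 44 mm wide.
- spindle_seat (a point): centre of the top face of the spindle's flange (60 mm diameter, 20 mm above the bench), on the spindle axis: the cutter's underside rests here. z up along the spindle.
- spindle_top (a point): centre of the top end of the spindle shaft, 75 mm above the flange face (95 mm above the bench). The shaft is 30 mm in diameter, with a 4 mm chamfer at its top end; all bores are 32 mm and slide on it freely. While a part is lowered the shaft comes up through its bore, between the fingers: grip the cutter and the nut near their tops, so that the shaft does not meet the palm.
- lock_lever (a joint): spindle lock lever: 0 = fully up (spindle free; the lever stands 60 degrees above level), 1.0 rad = down at its stop (spindle locked; the lever is about level). It swings in the shaper's x-z plane and stays where it is left by friction (about 3 N at the knob). It may start up to 0.2 rad below fully up.
- lock_pivot (a point): the lever's pivot axis (along the shaper's y), 85 mm from the spindle axis along the shaper's -x, 50 mm above the bench.
- lock_knob (a point): centre of the black ball knob, 32 mm diameter, at the lever's end, 85 mm from the pivot; the lever leans away from the spindle. The lever's rod is 10 mm thick. It can be pinched from above across the shaper's y and carried round its arc.
- cutter: grooving cutter: a dark steel disc with four teeth, 120 mm over the teeth and 13.5 mm thick, with a round aluminium hub 56 mm in diameter standing up through it to 30 mm above the underside (so 16 mm of hub stands above the disc to grip by); bore 32 mm, about 550 g. Origin at the centre of its underside, z along its axis towards the hub end. It starts flat on the bench, hub up.
- spacer1: flat steel spacer ring, outer diameter 60 mm, bore 32 mm, 8 mm thick, about 140 g; origin at the centre of its underside, z along its axis. It starts lying flat on the bench. It may be absent (None from the start)
- spacer2: flat steel spacer ring, outer diameter 60 mm, bore 32 mm, 8 mm thick, about 140 g; origin at the centre of its underside, z along its axis. It starts lying flat on the bench. It may be absent (None from the start)
- spacer3: flat steel spacer ring, outer diameter 60 mm, bore 32 mm, 8 mm thick, about 140 g; origin at the centre of its underside, z along its axis. It starts lying flat on the bench. It may be absent (None from the start)
- spacer4: flat steel spacer ring, outer diameter 60 mm, bore 32 mm, 8 mm thick, about 140 g; origin at the centre of its underside, z along its axis. It starts lying flat on the bench. It may be absent (None from the start)
- nut: quick-action clamp nut, black steel, 32 mm high: a 56 mm flange, 8 mm thick, at the bottom and a knurled round grip 48 mm in diameter above it; bore 32 mm, about 220 g. It slides straight on and off the spindle without turning. Origin at the centre of its underside, z up. It starts on the spindle, resting on the flange.
- tin: small open metal tin, 80 mm in diameter, 75 mm high, standing on the bench; leave it alone. Origin at the centre of its underside.
- push_block: wooden push block, 120 x 60 mm, 58 mm high, lying on the bench; leave it alone. Origin at the centre of its underside, long side along its x.
Mind the look-alikes: they are no part of the job. Leave any red or yellow look-alike of the nut alone.

How it is judged:
By the outcome, as a careful person would: the job done as asked, in the order asked, and still so for the second after the job is handed in, with the robot touching nothing.
Of spacer1, spacer2, spacer3, spacer4 only 2 to 4 are there at a start; the rules pass over those that are not, and their reading is None.
At some moment in a run one of cutter, spacer1, spacer2, spacer3, spacer4 may be knocked a few centimetres aside while the robot is not near it.
It also fails if it takes over 210 s, if anything falls off the work surface, if the arm or the gripper's body presses on something with over 40 N, if the wrist force passes 120 N, or if a joint passes its speed limit or range.

## Working session

There is one attempt and no reset: what is moved stays moved. The work goes in short steps, Python scripts to look and compute and a tool call to move; the robot and the scene stay as the last step left them, time stands still between calls to the robot, and variables do not carry over. Pictures are saved under pics/ and viewed, at most 14 in all, crops included, and the job is handed in when it is done.

Besides the shell and the picture viewer there is one more tool, called after ">>>" as name(argument=value, ...) on one line, values as JSON. send_rows: Moves the arm, as the interface text tells. Its arguments: {"type":"object","properties":{"offset":{"type":"array"},"delta_rot":{"type":"array"},"grip":{"type":"number"}},"required":["offset","delta_rot"]}

```bash
mkdir -p pics; ls; cat > h.py <<'E'
import numpy as np, cv2
from plant import get_obs, optics, ticket, finder
from scipy.spatial.transform import Rotation as R
def ray(cam,uv):
    c=optics.get_calibration(cam); T=np.array(c["world_from_camera"])
    K=np.array([[c["fx"],0,c["cx"]],[0,c["fy"],c["cy"]],[0,0,1.]])
    p=cv2.undistortPoints(np.array([[uv]],float),K,np.array([c["k1"],0,0,0,0.]))[0,0]
    d=T[:3,:3]@np.array([p[0],p[1],1.]); return T[:3,3],d/np.linalg.norm(d)
def at_z(cam,uv,z):
    o,d=ray(cam,uv); return (o+d*(z-o[2])/d[2])
def proj(cam,P):
    c=optics.get_calibration(cam); T=np.linalg.inv(np.array(c["world_from_camera"]))
    K=np.array([[c["fx"],0,c["cx"]],[0,c["fy"],c["cy"]],[0,0,1.]])
    return cv2.projectPoints(np.array(P,float).reshape(-1,3),cv2.Rodrigues(T[:3,:3])[0],T[:3,3],K,np.array([c["k1"],0,0,0,0.]))[0][:,0]
def tri(uva,uvb,a="top",b="side"):
    (o1,d1),(o2,d2)=ray(a,uva),ray(b,uvb)
    A=sum(np.eye(3)-np.outer(d,d) for d in(d1,d2)); B=(np.eye(3)-np.outer(d1,d1))@o1+(np.eye(3)-np.outer(d2,d2))@o2
    return np.linalg.solve(A,B)
def snap(cam,name):
    im=optics.capture(cam); cv2.imwrite(f"pics/{name}.png",cv2.cvtColor(im,cv2.COLOR_RGB2BGR)); return im
E
python3 - <<'E'
from h import *
np.set_printoptions(precision=1,suppress=True)
print(get_obs())
a=snap("top","t0");b=snap("side","s0")
for cam in("top","side"):
    T=np.array(optics.get_calibration(cam)["world_from_camera"]);print(cam,T)
    for n in["spindle_top","spindle_seat","lock_knob","lock_pivot","cutter","spacer1","nut","tin","push_block","shaper"]:
        print(cam,n,[(np.round(r["uv"],1).tolist(),round(r["confidence"],2)) for r in finder.pinpoint(n,cam)])
print(get_obs()["time"])
E
```

```text
pics
{'time': 0.0, 'joint_positions': array([ 1.2,  0.3,  1.5,  0. ,  1.3, -0.1]), 'dq': array([-0.,  0., -0.,  0., -0.,  0.]), 'tau': array([  0. , -43.1, -24.4,   0.1,   0.1,  -0. ]), 'tool_pos': array([135.2, 506.9, 226.1]), 'tcp_rot': array([-3.1, -0. ,  2.9]), 'contact_force': array([-0.2,  0.3, -0.5]), 'moment': array([-0., -0.,  0.]), 'finger_force': 0.0, 'grip_width': 91.76489777992428}
top [[  -0.    -1.     0.1  434.6]
 [  -1.     0.    -0.    69. ]
 [  -0.    -0.1   -1.  1032.5]
 [   0.     0.     0.     1. ]]
top spindle_top []
top spindle_seat [([289.4, 171.0], 0.75)]
top lock_knob [([299.5, 221.6], 0.64), ([288.0, 170.6], 0.53)]
top lock_pivot [([294.6, 204.3], 0.83)]
top cutter [([395.2, 192.1], 0.68)]
top spacer1 [([149.5, 200.5], 0.77), ([167.7, 263.2], 0.53)]
top nut [([288.2, 170.9], 0.55), ([236.8, 210.7], 0.52), ([344.4, 194.5], 0.5)]
top tin [([188.0, 159.6], 0.81)]
top push_block [([357.9, 148.4], 0.67)]
top shaper [([288.9, 171.1], 0.77)]
side [[   1.    -0.1    0.1  484.2]
 [  -0.1   -0.6    0.8 -623.7]
 [  -0.    -0.8   -0.6  583.4]
 [   0.     0.     0.     1. ]]
side spindle_top [([286.9, 227.7], 0.67)]
side spindle_seat [([283.4, 249.9], 0.57)]
side lock_knob [([222.4, 223.4], 0.85)]
side lock_pivot [([248.7, 241.6], 0.9)]
side cutter [([280.6, 366.1], 0.55), ([283.9, 225.7], 0.38)]
side spacer1 [([189.6, 191.9], 0.74), ([240.7, 181.2], 0.69)]
side nut [([240.9, 218.1], 0.88), ([284.7, 256.3], 0.86), ([264.7, 306.3], 0.67)]
side tin [([282.4, 194.9], 0.58)]
side push_block [([330.0, 316.1], 0.67)]
side shaper [([283.7, 256.6], 0.6)]
1.1
```

View pics/t0.png

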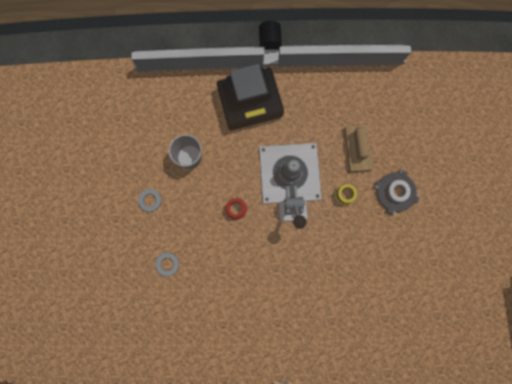

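View pics/s0.png

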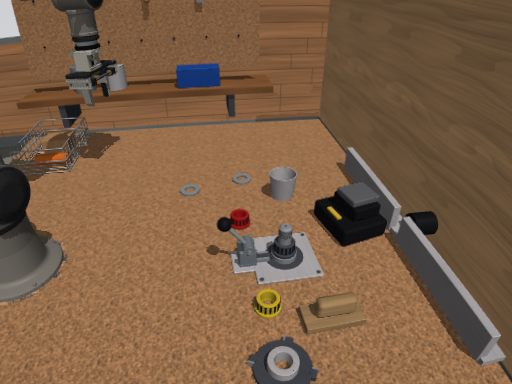

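Top picture: black nut on the spindle at (289,170), red look-alike at (237,209), yellow one at (347,194). The cutter is at (398,191), and I see two spacers, at (150,200) and (167,264). Next I'll measure these.

```bash
python3 - <<'E'
from h import *
np.set_printoptions(precision=1,suppress=True)
a=optics.capture("top");b=optics.capture("side")
from scipy.optimize import least_squares
def cen(n,cam):
    return [(cv2.minEnclosingCircle(np.argwhere(r["region"])[:,::-1].astype(np.float32))[0],r["box"],round(r["confidence"],2),int(r["region"].sum())) for r in finder.silhouettes(n,cam)]
for n in["spacer1","cutter","lock_knob","nut","tin","push_block","shaper"]:
    for cam in("top","side"):
        print(n,cam)
        for c in cen(n,cam): print("   ",np.array(c[0]),np.array(c[1]),c[2:],at_z(cam,c[0],dict(spacer1=8,cutter=14,nut=32).get(n,0)))
print("pp")
for n,uvt,uvs in[("spindle_seat",(289.4,171),(283.4,249.9)),("lock_knob",(299.5,221.6),(222.4,223.4)),("pivot",(294.6,204.3),(248.7,241.6)),("cutter",(395.2,192.1),(280.6,366.1)),("nut",(288.2,170.9),(284.7,256.3)),("sp1",(149.5,200.5),(189.6,191.9)),("sp2",(167.7,263.2),(189.6,191.9)),("sp1b",(149.5,200.5),(240.7,181.2))]:
    print(n,tri(uvt,uvs))
print(at_z("side",(286.9,227.7),95),at_z("top",(289.4,171),20),at_z("side",(283.4,249.9),20))
# crops: spindle/plate and around battery/tin
t=cv2.cvtColor(a,cv2.COLOR_RGB2BGR)
c1=cv2.resize(t[120:250,220:420],None,fx=4,fy=4,interpolation=cv2.INTER_CUBIC)
cv2.imwrite("pics/c1.png",c1)
s=cv2.cvtColor(b,cv2.COLOR_RGB2BGR)
cv2.imwrite("pics/c2.png",cv2.resize(s[160:310,170:340],None,fx=4,fy=4,interpolation=cv2.INTER_CUBIC)[:600])
E
```

```text
spacer1 top
    [166.3 264.3] [155.3 253.7 177.9 280. ] (0.91, 313) [411.4 279.2   8. ]
spacer1 side
    [240.5 178. ] [233.8 173.9 245.7 183.1] (0.45, 140) [571.8 323.8   8. ]
    [189.  188.5] [179.8 181.9 197.9 191.5] (0.42, 144) [409.1 283.8   8. ]
cutter top
    [396.  191.5] [374.3 168.1 418.9 215.7] (0.64, 1311) [ 577.5 -310.2   14. ]
cutter side
    [281.4 366.9] [246.7 334.7 315.7 384. ] (0.91, 2276) [ 575.1 -315.1   14. ]
    [189.5 189.5] [179.4 185.6 197.9 195.8] (0.5, 159) [411.5 268.5  14. ]
lock_knob top
    [359. 148.] [346.4 125.7 374.9 169.8] (0.66, 1101) [ 697.8 -225.7    0. ]
    [297.5 216.5] [292.1 203.2 304.8 230.7] (0.53, 208) [522.6 -55.1   0. ]
lock_knob side
    [231.5 230. ] [215.8 215.2 248.  245.1] (0.58, 292) [522.3  79.4   0. ]
    [281.7 182.9] [271.4 163.6 299.  200. ] (0.52, 727) [699.1 289.7   0. ]
nut top
    [345.2 193.3] [333.9 181.6 356.5 203.4] (0.89, 315) [ 574.3 -173.6   32. ]
    [290.  170.6] [278.4 162.4 301.7 182. ] (0.79, 212) [635.7 -37.7  32. ]
    [235.4 208. ] [226.1 198.1 245.3 219.9] (0.64, 244) [545.6 101.6  32. ]
    [297.  216.
[... 487 characters left out ...]
.6 148.2] [342.  125.  373.7 171.7] (0.86, 1186) [ 697.2 -224.7    0. ]
    [289.1 182.9] [256.5 140.5 321.9 228.2] (0.27, 3601) [610.1 -37.3   0. ]
push_block side
    [332.  314.5] [299.7 294.  367.  332.9] (0.98, 1942) [ 699.6 -212.1    0. ]
shaper top
    [288.3 182.7] [256.4 138.6 322.8 228.1] (0.82, 3918) [610.6 -35.4   0. ]
shaper side
    [269.9 247.2] [219.3 215.8 320.2 284.6] (0.94, 3486) [610.3   1.2   0. ]
pp
spindle_seat [635.8 -37.   23.3]
lock_knob [498.8 -44.3 122.9]
pivot [549.9 -42.   62.7]
cutter [ 575.9 -310.1    7.9]
nut [640.4 -36.2   1.4]
sp1 [490.6 301.1  10. ]
sp2 [412.1 277.1  -0.1]
sp1b [573.9 324.7  -4.4]
[637.9 -43.4  95. ] [637.3 -37.4  20. ] [635.9 -33.7  20. ]
```

View pics/c1.png

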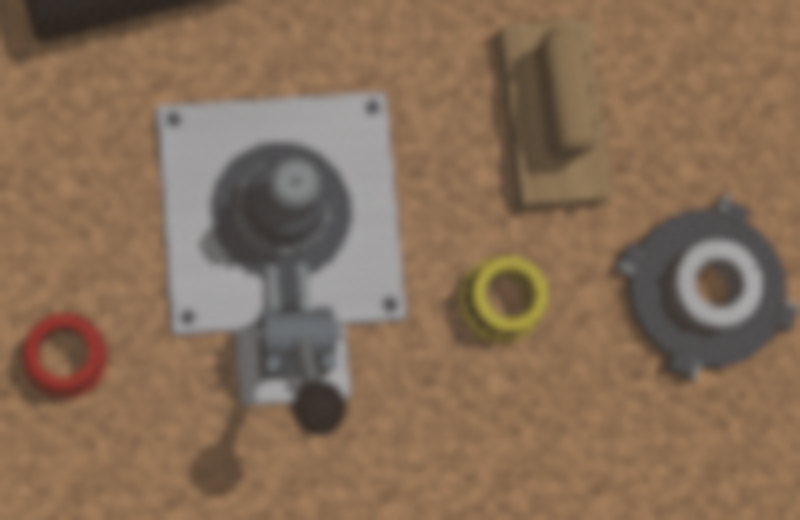

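View pics/c2.png

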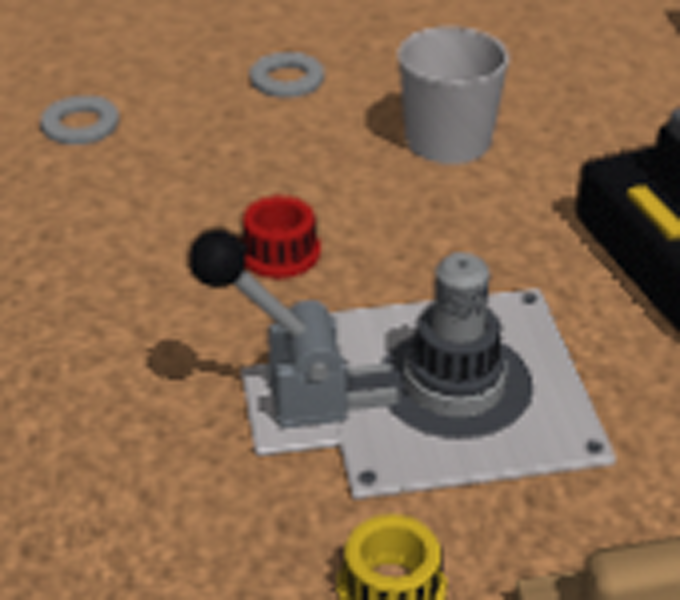

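The crops show the black nut on the spindle. The red (64,354) and yellow (510,298) ones in c1 are look-alikes, standing alone on the bench. Only two spacers lie there. Next I'll refine the centres from these features.

```bash
python3 - <<'E'
from h import *
np.set_printoptions(precision=1,suppress=True)
f=lambda x,y:((x+.5)/4-.5+220,(y+.5)/4-.5+120)
g=lambda x,y:((x+.5)/4-.5+170,(y+.5)/4-.5+160)
H=[at_z("top",f(*p),6) for p in[(173,118),(372,107),(390,305),(188,317)]]
H2=[at_z("side",g(*p),6) for p in[(529,298),(595,447),(367,479)]]
print("holes",np.array(H),np.mean(H,0),np.array(H2),"ctr",(H2[0]+H2[2])/2)
print("top",at_z("top",f(297,182),95),at_z("side",g(462,262),95),tri(f(297,182),g(462,262)))
print("knob",tri(f(319,407),g(217,257)))
print("nut top in top img centre(272,209 of flange z20)",at_z("top",f(281,208),20))
print("hub",at_z("top",f(720,282),30),"tooth disc",at_z("top",f(708,288),13.5))
a=optics.capture("top");b=optics.capture("side")
for cam,im,c in[("top",a,(150,200)),("top",a,(167,264)),("side",b,(189.5,190)),("side",b,(241,179))]:
    x,y=map(int,c); w=im[y-20:y+20,x-20:x+20].astype(int)
    m=((w[...,0]-w[...,2])<25).astype(np.uint8)   # grey vs brown
    k,l,s,ce=cv2.connectedComponentsWithStats(m)
    i=1+np.argmax(s[1:,4]); pts=np.argwhere(l==i)[:,::-1]+[x-20,y-20]
    e=cv2.fitEllipse(cv2.convexHull(pts.astype(np.float32)));print(cam,e,s[i,4],at_z(cam,e[0],7))
R0=R.from_euler("xyz",get_obs()["tcp_rot"]).as_matrix();print(R0, get_obs()["tool_pos"])
E
```

```text
holes [[ 699.9   27.4    6. ]
 [ 703.7 -102.4    6. ]
 [ 573.4 -107.     6. ]
 [ 569.5   22.4    6. ]] [636.6 -39.9   6. ] [[ 698.2   31.9    6. ]
 [ 703.3  -99.     6. ]
 [ 572.7 -105.     6. ]] ctr [635.4 -36.5   6. ]
top [636.1 -40.7  95. ] [635.9 -34.1  95. ] [634.6 -40.1 100. ]
knob [500.6 -44.3 121.2]
nut top in top img centre(272,209 of flange z20) [635.6 -38.5  20. ]
hub [ 578.5 -313.9   30. ] tooth disc [ 577.2 -312.    13.5]
top ((149.1057891845703, 199.9220733642578), (22.099348068237305, 23.278038024902344), 41.31417465209961) 302 [575.6 323.    7. ]
top ((166.59710693359375, 264.0420837402344), (23.116666793823242, 23.721832275390625), 39.822654724121094) 319 [412.1 278.6   7. ]
side ((189.4800262451172, 189.68849182128906), (11.554516792297363, 19.170856475830078), 82.7168960571289) 151 [410.6 278.5   7. ]
side ((241.2892608642578, 178.32583618164062), (11.138626098632812, 17.859773635864258), 86.5155029296875) 134 [574.2 323.2   7. ]
[[-1.   0.3  0. ]
 [ 0.3  1.   0. ]
 [ 0.   0.  -1. ]] [135.3 507.3 226.7]
```

```bash
python3 - <<'E'
from h import *
o=get_obs();print(o["time"],o["tool_pos"],o["tcp_rot"])
M=R.from_euler("xyz",o["tcp_rot"]).as_matrix()
ang=np.arctan2(M[1,0],M[0,0]);rz=ang-np.pi
print("rz/360",np.degrees((rz+np.pi)%(2*np.pi)-np.pi)/360)
d=np.array([500.7,-43.4,200])-[135.357,507.27,226.741]
print(M.T@d/120)
E
```

```text
2.0 [135.33894639 507.27480201 226.74262243] [ 3.14148706e+00 -1.81198099e-05  2.88078956e+00]
rz/360 -0.041508102259717496
[-4.1248553  -3.64870693  0.22238166]
```

>>> send_rows(offset=[[0, 0, 0], [0, 0, 0], [0, 0, 0]], delta_rot=[[0, 0, -0.02], [0, 0, -0.0415], [0, 0, -0.0415]], grip=1)

```text
time: 2.38
tool_pos: [135.4, 507.3, 226.7]
tcp_rot: [3.142, 0.0, 3.14]
contact_force: [-0.1, -0.7, 0.4]
grip_width: 92.2
finger_force: 0.0
```

>>> send_rows(offset=[[-0.305, -0.459, 0.022], [-0.609, -0.918, 0.045], [-0.609, -0.918, 0.045]], delta_rot=[[0, 0, 0], [0, 0, 0], [0, 0, 0]])

```text
time: 2.75
tool_pos: [209.7, 394.7, 221.4]
tcp_rot: [-3.141, 0.0, 3.135]
contact_force: [-0.9, 1.1, -0.6]
grip_width: 91.6
finger_force: 0.0
```

>>> send_rows(offset=[[-0.305, -0.459, 0.022], [-0.609, -0.918, 0.045], [-0.609, -0.918, 0.045]], delta_rot=[[0, 0, 0], [0, 0, 0], [0, 0, 0]])

```text
time: 3.12
tool_pos: [283.1, 285.2, 216.1]
tcp_rot: [3.141, 0.0, 3.135]
contact_force: [-0.4, -0.2, -0.0]
grip_width: 91.7
finger_force: 0.0
```

>>> send_rows(offset=[[-0.305, -0.459, 0.022], [-0.609, -0.918, 0.045], [-0.609, -0.918, 0.045]], delta_rot=[[0, 0, 0], [0, 0, 0], [0, 0, 0]])

```text
time: 3.5
tool_pos: [356.4, 175.4, 210.6]
tcp_rot: [3.141, 0.001, 3.136]
contact_force: [-1.3, 0.1, 0.1]
grip_width: 91.5
finger_force: 0.0
```

>>> send_rows(offset=[[-0.305, -0.459, 0.022], [-0.609, -0.918, 0.045], [-0.609, -0.918, 0.045]], delta_rot=[[0, 0, 0], [0, 0, 0], [0, 0, 0]])

```text
time: 3.88
tool_pos: [429.5, 65.7, 205.0]
tcp_rot: [3.141, 0.001, 3.138]
contact_force: [-0.6, 0.9, -0.1]
grip_width: 91.8
finger_force: 0.0
```

>>> send_rows(offset=[[-0.305, -0.459, 0.022], [-0.609, -0.918, 0.045], [-0.609, -0.918, 0.045]], delta_rot=[[0, 0, 0], [0, 0, 0], [0, 0, 0]])

```text
time: 4.25
tool_pos: [502.4, -43.9, 199.2]
tcp_rot: [3.141, 0.0, 3.139]
contact_force: [-0.7, -0.0, 0.9]
grip_width: 91.6
finger_force: 0.0
```

>>> send_rows(offset=[[0, 0, 0.2], [0, 0, 0.45], [0, 0, 0.7], [0, 0, 0.833], [0, 0, 0.833]], delta_rot=[[0, 0, 0], [0, 0, 0], [0, 0, 0], [0, 0, 0], [0, 0, 0]])

```text
time: 4.88
tool_pos: [499.6, -40.8, 98.9]
tcp_rot: [3.14, -0.003, -3.14]
contact_force: [-0.5, 0.8, -0.1]
grip_width: 91.9
finger_force: 0.0
```

>>> send_rows(offset=[[0, 0, 0], [0, 0, 0], [0, 0, 0], [0, 0, 0], [0, 0, 0], [0, 0, 0]], delta_rot=[[0, 0, 0], [0, 0, 0], [0, 0, 0], [0, 0, 0], [0, 0, 0], [0, 0, 0]], grip=0)

```text
time: 5.62
tool_pos: [500.7, -43.6, 99.7]
tcp_rot: [3.141, 0.0, 3.141]
contact_force: [0.1, 0.4, 0.8]
grip_width: 37.0
finger_force: 0.0
```

Still closing; wait a bit more, then swing the lever down.

>>> send_rows(offset=[[0, 0, 0], [0, 0, 0], [0, 0, 0], [0, 0, 0]], delta_rot=[[0, 0, 0], [0, 0, 0], [0, 0, 0], [0, 0, 0]], grip=0)

```text
time: 6.12
tool_pos: [500.7, -43.5, 99.7]
tcp_rot: [3.141, -0.0, 3.141]
contact_force: [-0.7, 1.1, -0.1]
grip_width: 30.6
finger_force: 30.0
```

>>> send_rows(offset=[[0.04, -0.001, 0.034], [0.081, -0.003, 0.069], [0.114, -0.004, 0.106], [0.146, -0.005, 0.143], [0.173, -0.006, 0.185], [0.199, -0.007, 0.227], [0.221, -0.008, 0.27], [0.242, -0.009, 0.316]], delta_rot=[[0, 0, 0], [0, 0, 0], [0, 0, 0], [0, 0, 0], [0, 0, 0], [0, 0, 0], [0, 0, 0], [0, 0, 0]])

```text
time: 7.12
tool_pos: [471.4, -44.5, 61.3]
tcp_rot: [3.141, -0.0, 3.141]
contact_force: [0.5, 3.4, 2.8]
grip_width: 30.4
finger_force: 30.0
```

>>> send_rows(offset=[[0.014, 0, 0.047], [0.028, -0.001, 0.095], [0.036, -0.001, 0.14], [0.042, -0.001, 0.18], [0.045, -0.001, 0.21], [0.046, -0.001, 0.235], [0.046, -0.001, 0.235]], delta_rot=[[0, 0, 0], [0, 0, 0], [0, 0, 0], [0, 0, 0], [0, 0, 0], [0, 0, 0], [0, 0, 0]])

```text
time: 8.0
tool_pos: [465.8, -44.7, 33.6]
tcp_rot: [3.141, -0.001, -3.142]
contact_force: [-4.0, 2.6, 4.8]
grip_width: 30.4
finger_force: 30.0
```

>>> send_rows(offset=[[0, 0, 0.02], [0, 0, 0.03], [0, 0, 0.03]], delta_rot=[[0, 0, 0], [0, 0, 0], [0, 0, 0]])

```text
time: 8.38
tool_pos: [466.3, -44.7, 32.1]
tcp_rot: [-3.141, 0.001, -3.141]
contact_force: [-10.9, 4.5, 28.9]
grip_width: 30.3
finger_force: 30.0
```

>>> send_rows(offset=[[0, 0, 0.02], [0, 0, 0.03], [0, 0, 0.03]], delta_rot=[[0, 0, 0], [0, 0, 0], [0, 0, 0]])

```text
time: 8.75
tool_pos: [467.2, -44.8, 29.2]
tcp_rot: [-3.141, 0.003, -3.141]
contact_force: [-8.8, 5.1, 34.8]
grip_width: 30.3
finger_force: 30.0
```

```bash
python3 - <<'E'
from h import *
b=snap("side","s1")
cv2.imwrite("pics/s1c.png",cv2.resize(cv2.imread("pics/s1.png")[180:300,190:340],None,fx=4,fy=4,interpolation=cv2.INTER_CUBIC))
for cam in("side",):
  for n in("lock_knob","lock_pivot"): print(n,[(np.round(r["uv"],1),r["confidence"]) for r in finder.pinpoint(n,cam)])
print(proj("side",[[466,-44.6,54],[466,-44.6,50],[466,-44.6,60]]),get_obs())
E
```

```text
lock_knob []
lock_pivot [(array([249.3, 245.4]), 0.63)]
[[210.04277323 248.8255549 ]
 [210.1712998  250.15250859]
 [209.84874626 246.81982268]] {'time': 8.9, 'joint_positions': array([-2.59179850e-01,  5.11899073e-01,  1.91392495e+00,  3.23070081e-04,
        7.12255008e-01, -1.83047748e+00]), 'dq': array([ 0.00034397, -0.00100477,  0.00045639, -0.00046397,  0.00176532,
        0.00018864]), 'tau': array([ -1.99600942, -27.97615349, -13.76473993,  -0.52173933,
        -2.91495591,   0.03831307]), 'tool_pos': array([467.20680764, -44.76749511,  29.1789468 ]), 'tcp_rot': array([-3.14089535,  0.00345023, -3.1413343 ]), 'contact_force': array([-9.19709778,  5.07528676, 35.24590172]), 'moment': array([0.82460654, 1.40530777, 0.01998864]), 'finger_force': 30.004135966300964, 'grip_width': 30.21299367317947}
```

View pics/s1c.png

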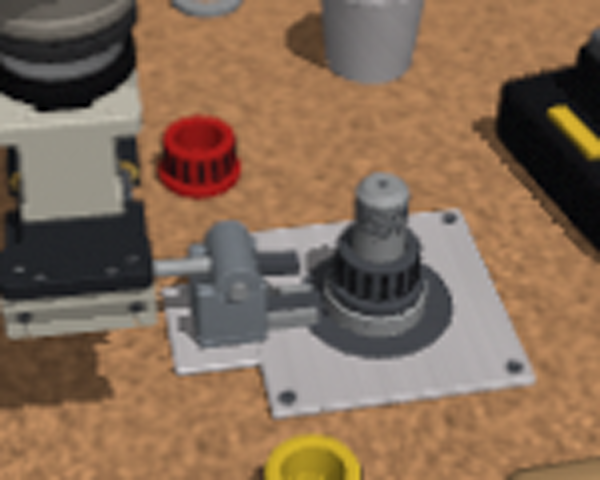

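>>> send_rows(offset=[[0, 0, -0.03], [0, 0, -0.03], [0, 0, -0.03], [0, 0, -0.03], [0, 0, -0.03], [0, 0, -0.03]], delta_rot=[[0, 0, 0], [0, 0, 0], [0, 0, 0], [0, 0, 0], [0, 0, 0], [0, 0, 0]], grip=1)

```text
time: 9.65
tool_pos: [466.2, -44.7, 29.9]
tcp_rot: [3.142, -0.0, -3.142]
contact_force: [-0.5, -0.5, 0.2]
grip_width: 85.9
finger_force: 0.0
```

>>> send_rows(offset=[[0, 0, -0.1], [0, 0, -0.35], [0, 0, -0.7], [0, 0, -1]], delta_rot=[[0, 0, 0], [0, 0, 0], [0, 0, 0], [0, 0, 0]])

```text
time: 10.15
tool_pos: [466.3, -44.8, 152.3]
tcp_rot: [-3.141, 0.001, 3.142]
contact_force: [1.4, 0.3, -0.7]
grip_width: 92.0
finger_force: 0.0
```

>>> send_rows(offset=[[-0.3, 0, -0.17], [-0.7, 0.02, -0.17], [-1, 0.052, -0.17]], delta_rot=[[0, 0, 0], [0, 0, 0], [0, 0, 0]])

```text
time: 10.52
tool_pos: [587.9, -38.5, 171.9]
tcp_rot: [-3.141, 0.002, 3.141]
contact_force: [-0.1, 0.3, -0.3]
grip_width: 91.4
finger_force: 0.0
```

>>> send_rows(offset=[[-0.25, 0, 0], [-0.415, 0, 0], [-0.415, 0, 0], [-0.415, 0, 0]], delta_rot=[[0, 0, 0], [0, 0, 0], [0, 0, 0], [0, 0, 0]])

```text
time: 11.02
tool_pos: [635.2, -38.5, 170.7]
tcp_rot: [3.141, -0.001, 3.142]
contact_force: [0.3, 0.7, 0.3]
grip_width: 92.1
finger_force: 0.0
```

```bash
python3 - <<'E'
from h import *
b=snap("side","s2")
for n in("lock_knob","lock_pivot"): print(n,[(np.round(r["uv"],1),r["confidence"]) for r in finder.pinpoint(n,"side")])
print(get_obs()["tool_pos"],get_obs()["grip_width"])
E
```

```text
lock_knob [(array([248.3, 248.1]), 0.32)]
lock_pivot [(array([245.8, 244.9]), 0.63)]
[635.31795362 -38.51260915 170.90712779] 91.83911095219081
```

>>> send_rows(offset=[[0, 0, 0.25], [0, 0, 0.5], [0, 0, 0.75], [0, 0, 1]], delta_rot=[[0, 0, 0], [0, 0, 0], [0, 0, 0], [0, 0, 0]])

```text
time: 11.68
tool_pos: [635.7, -38.5, 50.0]
tcp_rot: [3.142, 0.0, 3.141]
contact_force: [0.8, -0.0, 0.2]
grip_width: 91.6
finger_force: 0.0
```

>>> send_rows(offset=[[0, 0, 0.05], [0, 0, 0.087], [0, 0, 0.087], [0, 0, 0.087], [0, 0, 0.087], [0, 0, 0.087], [0, 0, 0.087], [0, 0, 0.087]], delta_rot=[[0, 0, 0], [0, 0, 0], [0, 0, 0], [0, 0, 0], [0, 0, 0], [0, 0, 0], [0, 0, 0], [0, 0, 0]], grip=0)

```text
time: 12.68
tool_pos: [636.4, -38.6, 40.8]
tcp_rot: [-3.141, 0.001, 3.142]
contact_force: [-1.2, 0.1, 4.9]
grip_width: 47.6
finger_force: 30.0
```

>>> send_rows(offset=[[0, 0, 0], [0, 0, 0], [0, 0, 0]], delta_rot=[[0, 0, 0], [0, 0, 0], [0, 0, 0]])

```text
time: 13.05
tool_pos: [636.4, -38.6, 40.8]
tcp_rot: [-3.141, 0.001, 3.142]
contact_force: [-0.9, 0.5, 6.3]
grip_width: 47.3
finger_force: 30.0
```

```bash
python3 - <<'E'
from h import *
b=snap("side","s3"); o=get_obs(); print(o["contact_force"],o["moment"],o["tool_pos"])
cv2.imwrite("pics/s3c.png",cv2.resize(cv2.imread("pics/s2.png")[180:300,190:340],None,fx=4,fy=4,interpolation=cv2.INTER_CUBIC))
E
```

```text
[0.37845625 0.33338253 6.06372079] [ 0.02834512  0.12004752 -0.03805805] [636.42213637 -38.58033077  40.79377666]
```

View pics/s3c.png

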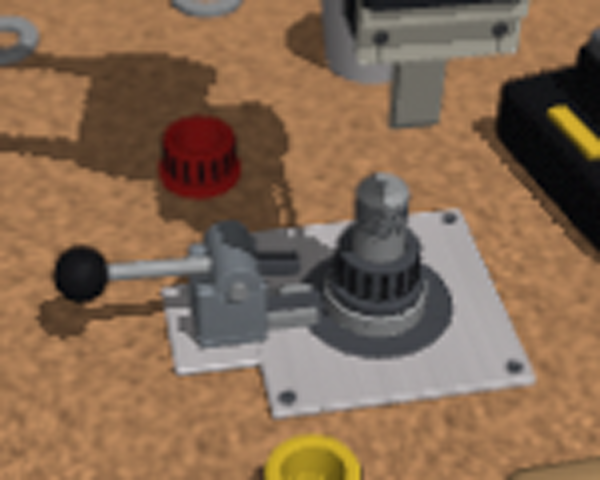

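>>> send_rows(offset=[[-0.01, 0, -0.01], [-0.02, 0, -0.01], [-0.02, 0, -0.01]], delta_rot=[[0, 0, 0], [0, 0, 0], [0, 0, 0]])

```text
time: 13.48
tool_pos: [637.5, -38.4, 40.8]
tcp_rot: [3.141, -0.002, -3.142]
contact_force: [-5.3, 0.0, 2.4]
grip_width: 47.3
finger_force: 30.0
```

>>> send_rows(offset=[[0.01, 0, 0], [0.02, 0, 0], [0.03, 0, 0], [0.04, 0, 0], [0.04, 0, 0]], delta_rot=[[0, 0, 0], [0, 0, 0], [0, 0, 0], [0, 0, 0], [0, 0, 0]])

```text
time: 14.1
tool_pos: [635.3, -38.5, 41.4]
tcp_rot: [-3.141, 0.004, 3.141]
contact_force: [6.1, -1.2, -4.6]
grip_width: 47.3
finger_force: 30.0
```

>>> send_rows(offset=[[-0.01, 0, 0], [-0.02, 0.01, 0], [-0.02, 0.02, 0], [-0.02, 0.02, 0]], delta_rot=[[0, 0, 0], [0, 0, 0], [0, 0, 0], [0, 0, 0]])

```text
time: 14.6
tool_pos: [635.8, -37.7, 41.2]
tcp_rot: [-3.139, -0.0, 3.141]
contact_force: [0.8, -7.5, -2.3]
grip_width: 47.4
finger_force: 30.0
```

>>> send_rows(offset=[[0, -0.02, 0], [0, -0.03, 0], [0, -0.04, 0], [0, -0.04, 0]], delta_rot=[[0, 0, 0], [0, 0, 0], [0, 0, 0], [0, 0, 0]])

```text
time: 15.1
tool_pos: [635.6, -39.6, 41.0]
tcp_rot: [3.14, -0.001, -3.141]
contact_force: [-0.1, 4.9, -2.6]
grip_width: 47.5
finger_force: 30.0
```

>>> send_rows(offset=[[0, 0.02, 0], [0, 0.02, 0]], delta_rot=[[0, 0, 0], [0, 0, 0]])

```text
time: 15.35
tool_pos: [636.1, -38.6, 41.3]
tcp_rot: [-3.141, 0.0, -3.141]
contact_force: [-0.3, -0.3, -3.4]
grip_width: 47.3
finger_force: 30.0
```

>>> send_rows(offset=[[0, 0, -0.08], [0, 0, -0.2], [0, 0, -0.4], [0, 0, -0.6], [0, 0, -0.833], [0, 0, -0.833]], delta_rot=[[0, 0, 0], [0, 0, 0], [0, 0, 0], [0, 0, 0], [0, 0, 0], [0, 0, 0]])

```text
time: 16.1
tool_pos: [637.6, -38.9, 144.7]
tcp_rot: [-3.14, 0.006, 3.141]
contact_force: [0.3, -0.5, -1.9]
grip_width: 47.4
finger_force: 30.0
```

>>> send_rows(offset=[[0.15, 0.108, 0], [0.38, 0.274, 0], [0.62, 0.447, 0], [0.858, 0.619, 0]], delta_rot=[[0, 0, 0], [0, 0, 0], [0, 0, 0], [0, 0, 0]])

```text
time: 16.6
tool_pos: [531.4, 36.3, 140.2]
tcp_rot: [3.141, -0.001, 3.141]
contact_force: [0.1, 0.2, -0.9]
grip_width: 47.2
finger_force: 30.0
```

>>> send_rows(offset=[[0.24, 0.173, 0], [0.48, 0.346, 0], [0.7, 0.505, 0], [0.858, 0.619, 0], [0.858, 0.619, 0]], delta_rot=[[0, 0, 0], [0, 0, 0], [0, 0, 0], [0, 0, 0], [0, 0, 0]])

```text
time: 17.23
tool_pos: [428.5, 110.6, 140.7]
tcp_rot: [-3.142, -0.001, -3.14]
contact_force: [-0.1, -0.8, -1.1]
grip_width: 47.3
finger_force: 30.0
```

>>> send_rows(offset=[[0, 0, 0.2], [0, 0, 0.45], [0, 0, 0.7], [0, 0, 0.85], [0, 0, 0.95], [0, 0, 0.985], [0, 0, 0.985]], delta_rot=[[0, 0, 0], [0, 0, 0], [0, 0, 0], [0, 0, 0], [0, 0, 0], [0, 0, 0], [0, 0, 0]])

```text
time: 18.1
tool_pos: [430.4, 110.0, 23.1]
tcp_rot: [3.141, 0.0, 3.141]
contact_force: [-0.4, -0.5, -2.0]
grip_width: 47.1
finger_force: 30.0
```

>>> send_rows(offset=[[0, 0, 0.008], [0, 0, 0.015], [0, 0, 0.015]], delta_rot=[[0, 0, 0], [0, 0, 0], [0, 0, 0]])

```text
time: 18.48
tool_pos: [430.2, 110.1, 21.4]
tcp_rot: [3.141, 0.001, -3.142]
contact_force: [-0.6, -0.5, -1.9]
grip_width: 47.6
finger_force: 30.0
```

>>> send_rows(offset=[[0, 0, 0.008], [0, 0, 0.008]], delta_rot=[[0, 0, 0], [0, 0, 0]])

```text
time: 18.73
tool_pos: [430.2, 110.1, 20.8]
tcp_rot: [3.141, 0.001, -3.142]
contact_force: [-1.6, 1.4, 5.2]
grip_width: 47.1
finger_force: 30.0
```

>>> send_rows(offset=[[0, 0, 0], [0, 0, 0], [0, 0, 0], [0, 0, 0], [0, 0, 0]], delta_rot=[[0, 0, 0], [0, 0, 0], [0, 0, 0], [0, 0, 0], [0, 0, 0]], grip=1)

```text
time: 19.35
tool_pos: [430.1, 110.1, 20.2]
tcp_rot: [3.142, -0.0, 3.142]
contact_force: [-0.1, -0.4, 1.1]
grip_width: 90.2
finger_force: 0.0
```

>>> send_rows(offset=[[0, 0, -0.1], [0, 0, -0.35], [0, 0, -0.7], [0, 0, -1]], delta_rot=[[0, 0, 0], [0, 0, 0], [0, 0, 0], [0, 0, 0]])

```text
time: 19.85
tool_pos: [430.1, 110.1, 142.4]
tcp_rot: [3.141, 0.001, 3.142]
contact_force: [0.3, -0.3, 0.2]
grip_width: 92.0
finger_force: 0.0
```

>>> send_rows(offset=[[-0.154, -0.44, -0.25], [-0.308, -0.881, -0.25], [-0.308, -0.881, -0.25]], delta_rot=[[0, 0, 0], [0, 0, 0], [0, 0, 0]])

```text
time: 20.23
tool_pos: [468.2, 1.3, 171.4]
tcp_rot: [-3.141, 0.002, 3.137]
contact_force: [-1.2, 0.9, -0.5]
grip_width: 92.0
finger_force: 0.0
```

```bash
cat >> h.py <<'E'
def hub(cam,c,r=24,z=30):
    """bright aluminium hub ring near pixel c -> world centre at height z"""
    im=optics.capture(cam); x,y=map(int,c); w=im[y-r:y+r,x-r:x+r]
    hs=cv2.cvtColor(w,cv2.COLOR_RGB2HSV); m=((hs[...,1]<40)&(hs[...,2]>125)).astype(np.uint8)
    k,l,s,ce=cv2.connectedComponentsWithStats(m); i=1+np.argmax(s[1:,4])
    e=cv2.fitEllipse(cv2.convexHull((np.argwhere(l==i)[:,::-1]+[x-r,y-r]).astype(np.float32)))
    return e,int(s[i,4]),at_z(cam,e[0],z)
E
python3 - <<'E'
from h import *
np.set_printoptions(precision=1,suppress=True)
snap("top","t4");print(get_obs()["tool_pos"])
for cam,c in(("top",(399,190)),("side",(283,360))):
    try: print(cam,hub(cam,c))
    except Exception as ex: print(ex)
    print([(np.round(r["box"]),r["confidence"]) for r in finder.boxes_of("cutter",cam)],[(np.round(r["box"]),r["confidence"]) for r in finder.boxes_of("nut",cam)])
E
```

```text
[467.1   3.1 170.8]
top (((399.6489562988281, 190.22848510742188), (20.819259643554688, 21.661861419677734), 147.65859985351562), 254, array([ 578.2, -313.9,   30. ]))
[(array([376., 170., 420., 213.]), 0.9)] [(array([227., 198., 246., 219.]), 0.63), (array([226., 243., 246., 267.]), 0.58)]
side (((283.4022521972656, 362.6145324707031), (30.90777015686035, 34.87678909301758), 156.55789184570312), 644, array([ 577.3, -316.6,   30. ]))
[(array([246., 335., 319., 384.]), 0.67), (array([270., 166., 298., 202.]), 0.61), (array([202., 222., 323., 287.]), 0.32)] [(array([232., 207., 251., 231.]), 0.84), (array([253., 288., 284., 318.]), 0.71), (array([204., 221., 325., 286.]), 0.7), (array([185., 214., 207., 234.]), 0.59)]
```

View pics/t4.png

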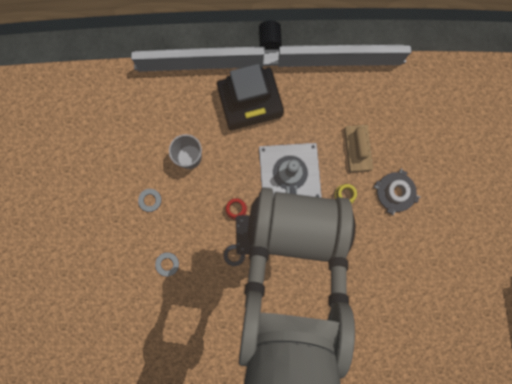

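>>> send_rows(offset=[[-0.154, -0.443, 0], [-0.308, -0.886, 0]], delta_rot=[[0, 0, 0], [0, 0, 0]])

```text
time: 20.82
tool_pos: [504.5, -101.8, 170.4]
tcp_rot: [3.141, 0.0, -3.138]
contact_force: [0.6, 1.4, 0.1]
grip_width: 91.4
finger_force: 0.0
```

>>> send_rows(offset=[[-0.154, -0.443, 0], [-0.308, -0.886, 0]], delta_rot=[[0, 0, 0], [0, 0, 0]])

```text
time: 21.08
tool_pos: [541.5, -209.0, 170.1]
tcp_rot: [3.141, -0.0, -3.14]
contact_force: [0.5, 0.5, 0.6]
grip_width: 91.6
finger_force: 0.0
```

>>> send_rows(offset=[[-0.154, -0.443, 0], [-0.308, -0.886, 0], [-0.308, -0.886, 0], [-0.308, -0.886, 0]], delta_rot=[[0, 0, 0], [0, 0, 0], [0, 0, 0], [0, 0, 0]])

```text
time: 21.58
tool_pos: [577.7, -313.3, 169.5]
tcp_rot: [3.14, -0.001, -3.141]
contact_force: [-0.2, 1.0, -0.5]
grip_width: 92.0
finger_force: 0.0
```

>>> send_rows(offset=[[0, 0, 0.25], [0, 0, 0.5], [0, 0, 0.75], [0, 0, 0.9], [0, 0, 0.9]], delta_rot=[[0, 0, 0], [0, 0, 0], [0, 0, 0], [0, 0, 0], [0, 0, 0]])

```text
time: 22.2
tool_pos: [577.4, -313.1, 61.4]
tcp_rot: [3.14, -0.002, -3.14]
contact_force: [0.3, -0.5, 0.9]
grip_width: 91.7
finger_force: 0.0
```

>>> send_rows(offset=[[0, 0, 0.15], [0, 0, 0.28], [0, 0, 0.368], [0, 0, 0.368], [0, 0, 0.368]], delta_rot=[[0, 0, 0], [0, 0, 0], [0, 0, 0], [0, 0, 0], [0, 0, 0]])

```text
time: 22.82
tool_pos: [578.1, -314.9, 18.3]
tcp_rot: [-3.141, 0.001, 3.141]
contact_force: [-0.7, -0.5, -0.4]
grip_width: 91.8
finger_force: 0.0
```

>>> send_rows(offset=[[0, 0, 0], [0, 0, 0], [0, 0, 0], [0, 0, 0], [0, 0, 0], [0, 0, 0], [0, 0, 0], [0, 0, 0]], delta_rot=[[0, 0, 0], [0, 0, 0], [0, 0, 0], [0, 0, 0], [0, 0, 0], [0, 0, 0], [0, 0, 0], [0, 0, 0]], grip=0)

```text
time: 23.82
tool_pos: [577.8, -314.1, 18.0]
tcp_rot: [3.141, -0.0, -3.142]
contact_force: [-0.3, 3.7, 4.0]
grip_width: 55.0
finger_force: 30.0
```

>>> send_rows(offset=[[0, 0, -0.08], [0, 0, -0.25], [0, 0, -0.45], [0, 0, -0.65], [0, 0, -0.85], [0, 0, -1], [0, 0, -1]], delta_rot=[[0, 0, 0], [0, 0, 0], [0, 0, 0], [0, 0, 0], [0, 0, 0], [0, 0, 0], [0, 0, 0]])

```text
time: 24.7
tool_pos: [578.3, -315.6, 139.1]
tcp_rot: [-3.139, 0.002, 3.141]
contact_force: [0.4, 0.1, -7.0]
grip_width: 54.6
finger_force: 30.0
```

>>> send_rows(offset=[[-0.02, 0.1, 0], [-0.07, 0.3, 0], [-0.11, 0.53, 0], [-0.162, 0.767, 0]], delta_rot=[[0, 0, 0], [0, 0, 0], [0, 0, 0], [0, 0, 0]])

```text
time: 25.2
tool_pos: [597.3, -219.7, 137.1]
tcp_rot: [3.14, -0.001, -3.141]
contact_force: [0.1, 0.0, -6.3]
grip_width: 54.9
finger_force: 30.0
```

>>> send_rows(offset=[[-0.05, 0.25, 0], [-0.11, 0.51, 0], [-0.162, 0.767, 0]], delta_rot=[[0, 0, 0], [0, 0, 0], [0, 0, 0]])

```text
time: 25.58
tool_pos: [616.6, -127.3, 137.2]
tcp_rot: [3.141, -0.001, -3.14]
contact_force: [0.7, 0.7, -6.6]
grip_width: 54.6
finger_force: 30.0
```

>>> send_rows(offset=[[-0.05, 0.25, 0], [-0.11, 0.5, 0], [-0.14, 0.68, 0], [-0.161, 0.767, 0], [-0.161, 0.767, 0], [-0.161, 0.767, 0]], delta_rot=[[0, 0, 0], [0, 0, 0], [0, 0, 0], [0, 0, 0], [0, 0, 0], [0, 0, 0]])

```text
time: 26.32
tool_pos: [635.9, -39.5, 138.0]
tcp_rot: [-3.141, -0.0, 3.141]
contact_force: [1.0, -1.1, -6.7]
grip_width: 54.9
finger_force: 30.0
```

```bash
python3 - <<'E'
from h import *
np.set_printoptions(precision=1,suppress=True)
snap("side","s5"); o=get_obs(); print(o["tool_pos"],o["contact_force"],o["moment"],o["grip_width"])
cv2.imwrite("pics/s5c.png",cv2.resize(cv2.imread("pics/s5.png")[130:300,180:360],None,fx=3.4,fy=3.4,interpolation=cv2.INTER_CUBIC))
E
```

```text
[636.  -39.6 138. ] [ 0.8 -0.9 -6. ] [ 0.  0. -0.] 54.5597736241569
```

View pics/s5c.png

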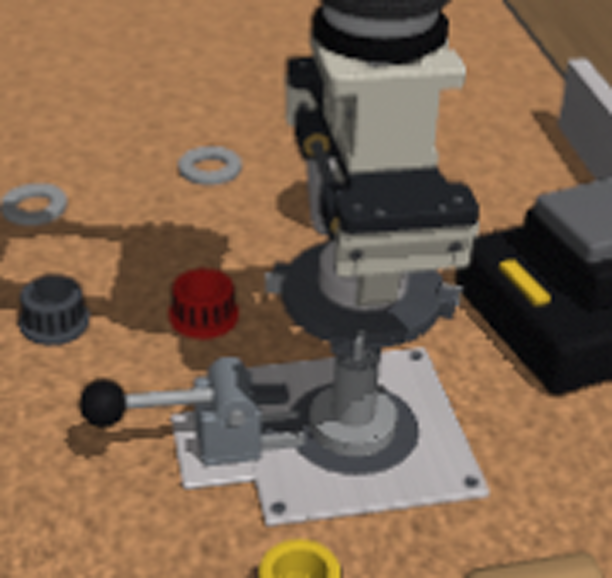

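>>> send_rows(offset=[[0, 0.008, 0.08], [0, 0.008, 0.15], [0, 0.008, 0.2], [0, 0.008, 0.23], [0, 0.008, 0.25], [0, 0.008, 0.25]], delta_rot=[[0, 0, 0], [0, 0, 0], [0, 0, 0], [0, 0, 0], [0, 0, 0], [0, 0, 0]])

```text
time: 27.12
tool_pos: [636.1, -37.6, 108.0]
tcp_rot: [3.142, -0.0, 3.142]
contact_force: [0.4, -0.3, -7.0]
grip_width: 54.7
finger_force: 30.0
```

>>> send_rows(offset=[[0, 0, 0.025], [0, 0, 0.05], [0, 0, 0.05]], delta_rot=[[0, 0, 0], [0, 0, 0], [0, 0, 0]])

```text
time: 27.5
tool_pos: [635.9, -37.6, 101.7]
tcp_rot: [3.142, -0.0, 3.142]
contact_force: [-0.2, -0.7, -6.7]
grip_width: 54.4
finger_force: 30.0
```

>>> send_rows(offset=[[0, -0.009, 0.03], [0, -0.009, 0.08], [0, -0.009, 0.13], [0, -0.009, 0.18], [0, -0.009, 0.22], [0, -0.009, 0.22]], delta_rot=[[0, 0, 0], [0, 0, 0], [0, 0, 0], [0, 0, 0], [0, 0, 0], [0, 0, 0]])

```text
time: 28.25
tool_pos: [635.8, -38.5, 75.0]
tcp_rot: [3.141, -0.001, 3.142]
contact_force: [0.4, 0.1, -6.1]
grip_width: 54.1
finger_force: 30.0
```

>>> send_rows(offset=[[0, 0, 0.04], [0, 0, 0.08], [0, 0, 0.12], [0, 0, 0.16], [0, 0, 0.2], [0, 0, 0.2]], delta_rot=[[0, 0, 0], [0, 0, 0], [0, 0, 0], [0, 0, 0], [0, 0, 0], [0, 0, 0]])

```text
time: 29.0
tool_pos: [635.7, -38.6, 51.0]
tcp_rot: [3.141, -0.001, 3.142]
contact_force: [0.2, -0.5, -6.9]
grip_width: 54.8
finger_force: 30.0
```

>>> send_rows(offset=[[0, 0, 0.03], [0, 0, 0.06], [0, 0, 0.08], [0, 0, 0.09], [0, 0, 0.09]], delta_rot=[[0, 0, 0], [0, 0, 0], [0, 0, 0], [0, 0, 0], [0, 0, 0]])

```text
time: 29.62
tool_pos: [636.1, -38.6, 40.8]
tcp_rot: [3.141, -0.0, 3.142]
contact_force: [-0.1, 0.4, -7.0]
grip_width: 54.8
finger_force: 30.0
```

>>> send_rows(offset=[[0, 0, 0.007], [0, 0, 0.014], [0, 0, 0.014]], delta_rot=[[0, 0, 0], [0, 0, 0], [0, 0, 0]])

```text
time: 30.0
tool_pos: [636.0, -38.6, 39.1]
tcp_rot: [3.141, -0.0, 3.142]
contact_force: [-0.3, 0.5, -6.4]
grip_width: 54.6
finger_force: 30.0
```

>>> send_rows(offset=[[0, 0, 0.005], [0, 0, 0.01], [0, 0, 0.01]], delta_rot=[[0, 0, 0], [0, 0, 0], [0, 0, 0]])

```text
time: 30.38
tool_pos: [636.2, -38.6, 38.2]
tcp_rot: [3.142, 0.0, 3.142]
contact_force: [-0.6, -0.4, -5.0]
grip_width: 54.7
finger_force: 30.0
```

Nearly home (force is easing); go a bit further until the bearing is firm.

>>> send_rows(offset=[[0, 0, 0.005], [0, 0, 0.01], [0, 0, 0.01]], delta_rot=[[0, 0, 0], [0, 0, 0], [0, 0, 0]])

```text
time: 30.75
tool_pos: [636.2, -38.7, 38.0]
tcp_rot: [-3.142, 0.001, 3.142]
contact_force: [-4.8, -0.1, 5.9]
grip_width: 54.6
finger_force: 30.0
```

>>> send_rows(offset=[[0, 0, 0], [0, 0, 0], [0, 0, 0], [0, 0, 0], [0, 0, 0], [0, 0, 0]], delta_rot=[[0, 0, 0], [0, 0, 0], [0, 0, 0], [0, 0, 0], [0, 0, 0], [0, 0, 0]], grip=1)

```text
time: 31.5
tool_pos: [636.1, -38.6, 36.7]
tcp_rot: [3.141, -0.0, 3.142]
contact_force: [0.5, -0.2, 0.7]
grip_width: 91.7
finger_force: 0.0
```

>>> send_rows(offset=[[0, 0, -0.1], [0, 0, -0.35], [0, 0, -0.7], [0, 0, -1]], delta_rot=[[0, 0, 0], [0, 0, 0], [0, 0, 0], [0, 0, 0]])

```text
time: 32.0
tool_pos: [636.4, -38.7, 159.3]
tcp_rot: [-3.141, 0.002, 3.142]
contact_force: [1.3, -0.3, -1.0]
grip_width: 91.7
finger_force: 0.0
```

>>> send_rows(offset=[[0.2, -0.2, -0.2], [0.6, -0.5, -0.2], [0.9, -0.8, -0.2], [0.9, -0.8, -0.2]], delta_rot=[[0, 0, 0], [0, 0, 0], [0, 0, 0], [0, 0, 0]])

```text
time: 32.5
tool_pos: [526.3, -136.7, 182.1]
tcp_rot: [-3.141, 0.001, 3.138]
contact_force: [0.5, -1.3, 1.0]
grip_width: 92.0
finger_force: 0.0
```

```bash
cat >> h.py <<'E'
def ring(cam,c,r=26,z=7):
    im=optics.capture(cam); x,y=map(int,np.round(c)); w=im[y-r:y+r,x-r:x+r].astype(int)
    m=((w[...,0]-w[...,2])<25).astype(np.uint8); k,l,s,ce=cv2.connectedComponentsWithStats(m)
    i=1+np.argmax(s[1:,4]); e=cv2.fitEllipse(cv2.convexHull((np.argwhere(l==i)[:,::-1]+[x-r,y-r]).astype(np.float32)))
    return np.round(e[0],1),np.round(e[1],1),int(s[i,4]),at_z(cam,e[0],z)
E
python3 - <<'E'
from h import *
np.set_printoptions(precision=1,suppress=True)
print(get_obs()["tool_pos"])
snap("side","s6");snap("top","t6")
cv2.imwrite("pics/s6c.png",cv2.resize(cv2.imread("pics/s6.png")[160:310,170:350],None,fx=3.4,fy=3.4,interpolation=cv2.INTER_CUBIC))
for cam in("top","side"):
    L=[(np.round(r["uv"],1),round(r["confidence"],2)) for r in finder.pinpoint("spacer1",cam)];print(cam,L)
    for uv in ([(149,200),(167,264)] if cam=="top" else [(189.5,190),(241,179)]): print(ring(cam,uv))
E
```

```text
[ 526.3 -136.7  182.1]
top [(array([190.9, 153.6]), 0.75), (array([150.2, 201.8]), 0.69), (array([168.1, 265.2]), 0.6)]
(array([149.2, 200. ]), array([22., 23.]), 294, array([575.5, 322.8,   7. ]))
(array([166.5, 264. ]), array([23. , 23.6]), 311, array([412.1, 278.9,   7. ]))
side [(array([184.6, 191.6]), 0.66)]
(array([189.5, 189.7]), array([11.6, 19.2]), 149, array([410.6, 278.5,   7. ]))
(array([241.3, 164. ]), array([ 49.7, 185.6]), 2154, array([584.2, 416.9,   7. ]))
```

View pics/s6c.png

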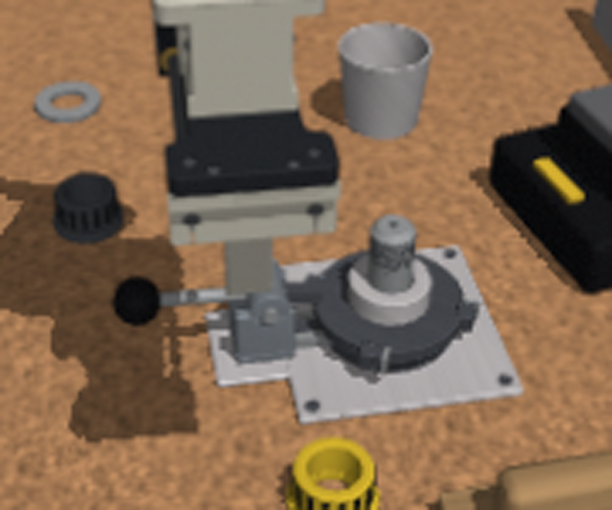

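>>> send_rows(offset=[[0.122, 0.43, 0], [0.243, 0.861, 0]], delta_rot=[[0, 0, 0], [0, 0, 0]])

```text
time: 33.15
tool_pos: [498.8, -30.0, 180.4]
tcp_rot: [3.141, -0.0, 3.141]
contact_force: [0.1, 1.2, 0.2]
grip_width: 91.7
finger_force: 0.0
```

>>> send_rows(offset=[[0.122, 0.43, 0], [0.243, 0.861, 0]], delta_rot=[[0, 0, 0], [0, 0, 0]])

```text
time: 33.4
tool_pos: [469.3, 74.0, 180.7]
tcp_rot: [3.141, 0.0, -3.141]
contact_force: [1.6, 1.1, 0.5]
grip_width: 92.0
finger_force: 0.0
```

>>> send_rows(offset=[[0.122, 0.43, 0], [0.243, 0.861, 0]], delta_rot=[[0, 0, 0], [0, 0, 0]])

```text
time: 33.65
tool_pos: [440.1, 177.4, 180.8]
tcp_rot: [3.141, 0.0, -3.141]
contact_force: [1.6, 0.6, 0.1]
grip_width: 91.9
finger_force: 0.0
```

>>> send_rows(offset=[[0.122, 0.43, 0], [0.243, 0.861, 0], [0.243, 0.861, 0], [0.243, 0.861, 0], [0.243, 0.861, 0]], delta_rot=[[0, 0, 0], [0, 0, 0], [0, 0, 0], [0, 0, 0], [0, 0, 0]])

```text
time: 34.28
tool_pos: [411.9, 277.7, 180.7]
tcp_rot: [-3.141, -0.0, 3.14]
contact_force: [0.5, -0.0, 0.4]
grip_width: 92.0
finger_force: 0.0
```

>>> send_rows(offset=[[0, 0, 0.25], [0, 0, 0.5], [0, 0, 0.75], [0, 0, 1], [0, 0, 1]], delta_rot=[[0, 0, 0], [0, 0, 0], [0, 0, 0], [0, 0, 0], [0, 0, 0]])

```text
time: 34.9
tool_pos: [410.7, 277.0, 59.2]
tcp_rot: [-3.14, -0.004, 3.14]
contact_force: [-1.2, -0.3, 0.2]
grip_width: 91.9
finger_force: 0.0
```

>>> send_rows(offset=[[0, 0, 0.15], [0, 0, 0.3], [0, 0, 0.4], [0, 0, 0.44], [0, 0, 0.45], [0, 0, 0.45]], delta_rot=[[0, 0, 0], [0, 0, 0], [0, 0, 0], [0, 0, 0], [0, 0, 0], [0, 0, 0]])

```text
time: 35.65
tool_pos: [411.8, 278.8, 7.3]
tcp_rot: [3.141, 0.001, 3.142]
contact_force: [-1.5, -0.8, -0.1]
grip_width: 91.5
finger_force: 0.0
```

>>> send_rows(offset=[[0, 0, 0.03], [0, 0, 0.042], [0, 0, 0.042]], delta_rot=[[0, 0, 0], [0, 0, 0], [0, 0, 0]])

```text
time: 36.02
tool_pos: [411.4, 278.6, 1.6]
tcp_rot: [-3.142, -0.0, -3.142]
contact_force: [0.3, -0.4, -0.2]
grip_width: 92.1
finger_force: 0.0
```

>>> send_rows(offset=[[0, 0, 0], [0, 0, 0], [0, 0, 0], [0, 0, 0], [0, 0, 0], [0, 0, 0], [0, 0, 0], [0, 0, 0]], delta_rot=[[0, 0, 0], [0, 0, 0], [0, 0, 0], [0, 0, 0], [0, 0, 0], [0, 0, 0], [0, 0, 0], [0, 0, 0]], grip=0)

```text
time: 37.02
tool_pos: [411.5, 278.7, 1.7]
tcp_rot: [3.141, 0.0, 3.142]
contact_force: [0.2, 0.1, 0.1]
grip_width: 58.7
finger_force: 30.0
```

>>> send_rows(offset=[[0, 0, -0.1], [0, 0, -0.35], [0, 0, -0.6], [0, 0, -0.85], [0, 0, -1], [0, 0, -1]], delta_rot=[[0, 0, 0], [0, 0, 0], [0, 0, 0], [0, 0, 0], [0, 0, 0], [0, 0, 0]])

```text
time: 37.78
tool_pos: [412.1, 279.0, 123.4]
tcp_rot: [3.14, 0.003, 3.142]
contact_force: [0.4, 0.1, -2.0]
grip_width: 58.8
finger_force: 30.0
```

>>> send_rows(offset=[[-0.1, -0.14, 0], [-0.26, -0.367, 0], [-0.44, -0.621, 0], [-0.624, -0.881, 0]], delta_rot=[[0, 0, 0], [0, 0, 0], [0, 0, 0], [0, 0, 0]])

```text
time: 38.28
tool_pos: [486.2, 171.9, 120.8]
tcp_rot: [-3.141, -0.002, -3.141]
contact_force: [0.5, 0.3, -0.5]
grip_width: 58.9
finger_force: 30.0
```

>>> send_rows(offset=[[-0.2, -0.282, 0], [-0.4, -0.565, 0], [-0.624, -0.881, 0]], delta_rot=[[0, 0, 0], [0, 0, 0], [0, 0, 0]])

```text
time: 38.65
tool_pos: [561.1, 66.2, 120.6]
tcp_rot: [3.141, -0.002, -3.141]
contact_force: [1.1, -0.3, -2.3]
grip_width: 58.8
finger_force: 30.0
```

>>> send_rows(offset=[[-0.2, -0.282, 0], [-0.4, -0.565, 0], [-0.55, -0.777, 0], [-0.624, -0.881, 0], [-0.624, -0.881, 0], [-0.624, -0.881, 0]], delta_rot=[[0, 0, 0], [0, 0, 0], [0, 0, 0], [0, 0, 0], [0, 0, 0], [0, 0, 0]])

```text
time: 39.4
tool_pos: [635.3, -37.3, 121.4]
tcp_rot: [3.141, -0.001, -3.141]
contact_force: [-0.5, 0.4, -1.4]
grip_width: 59.1
finger_force: 30.0
```

>>> send_rows(offset=[[0, 0, 0.06], [0, 0, 0.12], [0, 0, 0.17], [0, 0, 0.17]], delta_rot=[[0, 0, 0], [0, 0, 0], [0, 0, 0], [0, 0, 0]])

```text
time: 39.9
tool_pos: [635.6, -38.3, 100.5]
tcp_rot: [3.141, -0.001, -3.142]
contact_force: [-0.3, 0.5, -1.3]
grip_width: 58.7
finger_force: 30.0
```

>>> send_rows(offset=[[0, 0, 0.03], [0, 0, 0.06], [0, 0, 0.09], [0, 0, 0.09]], delta_rot=[[0, 0, 0], [0, 0, 0], [0, 0, 0], [0, 0, 0]])

```text
time: 40.4
tool_pos: [635.9, -38.5, 90.1]
tcp_rot: [3.141, -0.001, 3.141]
contact_force: [-0.7, 0.2, -0.4]
grip_width: 59.0
finger_force: 30.0
```

>>> send_rows(offset=[[0, 0, 0.05], [0, 0, 0.1], [0, 0, 0.16], [0, 0, 0.22], [0, 0, 0.28], [0, 0, 0.295], [0, 0, 0.295]], delta_rot=[[0, 0, 0], [0, 0, 0], [0, 0, 0], [0, 0, 0], [0, 0, 0], [0, 0, 0], [0, 0, 0]])

```text
time: 41.28
tool_pos: [636.1, -38.5, 55.0]
tcp_rot: [3.141, -0.0, 3.142]
contact_force: [-0.3, 0.3, -1.4]
grip_width: 58.9
finger_force: 30.0
```

>>> send_rows(offset=[[0, 0, 0.01], [0, 0, 0.02], [0, 0, 0.026], [0, 0, 0.026]], delta_rot=[[0, 0, 0], [0, 0, 0], [0, 0, 0], [0, 0, 0]])

```text
time: 41.78
tool_pos: [636.1, -38.5, 51.9]
tcp_rot: [3.141, -0.0, 3.142]
contact_force: [0.1, -0.7, -1.7]
grip_width: 58.6
finger_force: 30.0
```

>>> send_rows(offset=[[0, 0, 0.006], [0, 0, 0.006], [0, 0, 0.006]], delta_rot=[[0, 0, 0], [0, 0, 0], [0, 0, 0]])

```text
time: 42.15
tool_pos: [636.2, -38.5, 51.7]
tcp_rot: [-3.142, 0.0, 3.142]
contact_force: [-1.8, -0.2, 3.8]
grip_width: 59.1
finger_force: 30.0
```

>>> send_rows(offset=[[0, 0, 0], [0, 0, 0], [0, 0, 0], [0, 0, 0], [0, 0, 0], [0, 0, 0]], delta_rot=[[0, 0, 0], [0, 0, 0], [0, 0, 0], [0, 0, 0], [0, 0, 0], [0, 0, 0]], grip=1)

```text
time: 42.9
tool_pos: [636.1, -38.5, 51.2]
tcp_rot: [3.141, 0.0, 3.142]
contact_force: [-0.2, -0.4, -0.2]
grip_width: 91.7
finger_force: 0.0
```

>>> send_rows(offset=[[0, 0, -0.1], [0, 0, -0.35], [0, 0, -0.7], [0, 0, -1]], delta_rot=[[0, 0, 0], [0, 0, 0], [0, 0, 0], [0, 0, 0]])

```text
time: 43.4
tool_pos: [636.4, -38.5, 173.9]
tcp_rot: [-3.141, 0.002, 3.142]
contact_force: [0.4, 0.1, -0.2]
grip_width: 92.0
finger_force: 0.0
```

>>> send_rows(offset=[[0.3, 0.1, 0], [0.6, 0.1, 0], [0.8, 0.1, 0], [0.8, 0.1, 0]], delta_rot=[[0, 0, 0], [0, 0, 0], [0, 0, 0], [0, 0, 0]])

```text
time: 43.9
tool_pos: [539.3, -26.4, 172.6]
tcp_rot: [-3.141, 0.001, 3.141]
contact_force: [0.4, 0.4, 0.1]
grip_width: 91.9
finger_force: 0.0
```

```bash
python3 - <<'E'
from h import *
np.set_printoptions(precision=1,suppress=True)
print(get_obs()["tool_pos"])
snap("side","s7");snap("top","t7")
for cam,uv in(("top",(149,200)),("side",(241,179))): print(ring(cam,uv,20),[(np.round(r["uv"]),round(r["confidence"],2)) for r in finder.pinpoint("spacer1",cam)])
A=cv2.resize(cv2.imread("pics/s7.png")[150:310,150:350],None,fx=2.9,fy=2.9,interpolation=cv2.INTER_CUBIC)
cv2.imwrite("pics/s7c.png",A)
E
```

```text
[539.3 -26.4 172.6]
(array([149.2, 200. ]), array([22., 23.]), 294, array([575.5, 322.8,   7. ])) [(array([149., 199.]), 0.74)]
(array([241.2, 176.4]), array([43.1, 47.8]), 1277, array([575.4, 335.1,   7. ])) [(array([283., 243.]), 0.7)]
```

View pics/s7c.png

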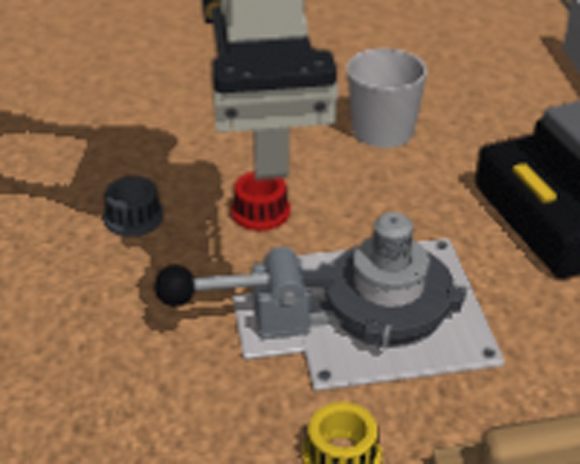

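>>> send_rows(offset=[[-0.049, 0.485, 0], [-0.098, 0.971, 0]], delta_rot=[[0, 0, 0], [0, 0, 0]])

```text
time: 44.45
tool_pos: [552.6, 90.8, 171.1]
tcp_rot: [3.141, 0.0, 3.139]
contact_force: [0.4, -0.6, 0.1]
grip_width: 91.9
finger_force: 0.0
```

>>> send_rows(offset=[[-0.049, 0.485, 0], [-0.098, 0.971, 0]], delta_rot=[[0, 0, 0], [0, 0, 0]])

```text
time: 44.7
tool_pos: [564.1, 208.5, 171.0]
tcp_rot: [3.142, 0.0, 3.141]
contact_force: [1.0, -0.2, 0.7]
grip_width: 92.4
finger_force: 0.0
```

>>> send_rows(offset=[[-0.049, 0.485, 0], [-0.098, 0.971, 0], [-0.098, 0.971, 0], [-0.098, 0.971, 0], [-0.098, 0.971, 0]], delta_rot=[[0, 0, 0], [0, 0, 0], [0, 0, 0], [0, 0, 0], [0, 0, 0]])

```text
time: 45.32
tool_pos: [575.7, 321.7, 171.3]
tcp_rot: [-3.141, -0.0, 3.14]
contact_force: [0.3, 0.6, -1.3]
grip_width: 91.7
finger_force: 0.0
```

>>> send_rows(offset=[[0, 0, 0.25], [0, 0, 0.5], [0, 0, 0.75], [0, 0, 1], [0, 0, 1]], delta_rot=[[0, 0, 0], [0, 0, 0], [0, 0, 0], [0, 0, 0], [0, 0, 0]])

```text
time: 45.95
tool_pos: [574.3, 321.1, 49.2]
tcp_rot: [-3.14, -0.005, 3.14]
contact_force: [-0.8, -0.1, 0.4]
grip_width: 91.7
finger_force: 0.0
```

>>> send_rows(offset=[[0, 0, 0.15], [0, 0, 0.3], [0, 0, 0.37], [0, 0, 0.4], [0, 0, 0.412], [0, 0, 0.412]], delta_rot=[[0, 0, 0], [0, 0, 0], [0, 0, 0], [0, 0, 0], [0, 0, 0], [0, 0, 0]])

```text
time: 46.7
tool_pos: [575.6, 323.2, 2.2]
tcp_rot: [3.141, 0.001, -3.142]
contact_force: [0.8, 0.1, -0.0]
grip_width: 91.8
finger_force: 0.0
```

>>> send_rows(offset=[[0, 0, 0], [0, 0, 0], [0, 0, 0], [0, 0, 0], [0, 0, 0], [0, 0, 0], [0, 0, 0], [0, 0, 0]], delta_rot=[[0, 0, 0], [0, 0, 0], [0, 0, 0], [0, 0, 0], [0, 0, 0], [0, 0, 0], [0, 0, 0], [0, 0, 0]], grip=0)

```text
time: 47.7
tool_pos: [575.5, 323.1, 2.0]
tcp_rot: [3.141, 0.0, 3.142]
contact_force: [-0.5, 0.5, 2.2]
grip_width: 58.7
finger_force: 30.0
```

>>> send_rows(offset=[[0, 0, -0.1], [0, 0, -0.35], [0, 0, -0.6], [0, 0, -0.85], [0, 0, -1], [0, 0, -1]], delta_rot=[[0, 0, 0], [0, 0, 0], [0, 0, 0], [0, 0, 0], [0, 0, 0], [0, 0, 0]])

```text
time: 48.45
tool_pos: [576.0, 323.3, 123.4]
tcp_rot: [3.141, 0.003, 3.142]
contact_force: [0.4, 0.2, -1.2]
grip_width: 58.4
finger_force: 30.0
```

>>> send_rows(offset=[[-0.02, -0.12, 0], [-0.055, -0.33, 0], [-0.09, -0.54, 0], [-0.127, -0.754, 0]], delta_rot=[[0, 0, 0], [0, 0, 0], [0, 0, 0], [0, 0, 0]])

```text
time: 48.95
tool_pos: [589.9, 230.6, 120.1]
tcp_rot: [-3.141, -0.003, 3.141]
contact_force: [0.1, -0.2, -1.1]
grip_width: 58.6
finger_force: 30.0
```

>>> send_rows(offset=[[-0.06, -0.36, 0], [-0.127, -0.754, 0]], delta_rot=[[0, 0, 0], [0, 0, 0]])

```text
time: 49.2
tool_pos: [605.0, 140.1, 120.1]
tcp_rot: [-3.141, -0.003, -3.141]
contact_force: [-0.0, -0.3, -1.0]
grip_width: 58.6
finger_force: 30.0
```

>>> send_rows(offset=[[-0.06, -0.36, 0], [-0.126, -0.753, 0]], delta_rot=[[0, 0, 0], [0, 0, 0]])

```text
time: 49.45
tool_pos: [620.0, 49.4, 120.2]
tcp_rot: [3.142, -0.003, 3.141]
contact_force: [0.3, -0.5, -1.8]
grip_width: 58.5
finger_force: 30.0
```

>>> send_rows(offset=[[-0.04, -0.25, 0], [-0.09, -0.5, 0], [-0.11, -0.65, 0], [-0.126, -0.753, 0], [-0.126, -0.753, 0], [-0.126, -0.753, 0]], delta_rot=[[0, 0, 0], [0, 0, 0], [0, 0, 0], [0, 0, 0], [0, 0, 0], [0, 0, 0]])

```text
time: 50.2
tool_pos: [635.9, -37.7, 121.7]
tcp_rot: [3.141, -0.0, -3.141]
contact_force: [-0.7, 0.4, -1.9]
grip_width: 58.7
finger_force: 30.0
```

>>> send_rows(offset=[[0, 0, 0.06], [0, 0, 0.12], [0, 0, 0.17], [0, 0, 0.17]], delta_rot=[[0, 0, 0], [0, 0, 0], [0, 0, 0], [0, 0, 0]])

```text
time: 50.7
tool_pos: [635.6, -38.4, 100.5]
tcp_rot: [3.141, -0.002, -3.142]
contact_force: [-0.3, -0.4, -2.1]
grip_width: 58.7
finger_force: 30.0
```

>>> send_rows(offset=[[0, 0, 0.03], [0, 0, 0.06], [0, 0, 0.09], [0, 0, 0.09]], delta_rot=[[0, 0, 0], [0, 0, 0], [0, 0, 0], [0, 0, 0]])

```text
time: 51.2
tool_pos: [635.9, -38.6, 90.2]
tcp_rot: [3.141, -0.001, 3.142]
contact_force: [0.2, 0.7, -1.6]
grip_width: 59.0
finger_force: 30.0
```

>>> send_rows(offset=[[0, 0, 0.05], [0, 0, 0.1], [0, 0, 0.15], [0, 0, 0.2], [0, 0, 0.23], [0, 0, 0.23]], delta_rot=[[0, 0, 0], [0, 0, 0], [0, 0, 0], [0, 0, 0], [0, 0, 0], [0, 0, 0]])

```text
time: 51.95
tool_pos: [635.9, -38.6, 62.7]
tcp_rot: [3.141, -0.001, 3.142]
contact_force: [0.1, -0.5, -1.5]
grip_width: 58.8
finger_force: 30.0
```

>>> send_rows(offset=[[0, 0, 0.008], [0, 0, 0.016], [0, 0, 0.022], [0, 0, 0.022]], delta_rot=[[0, 0, 0], [0, 0, 0], [0, 0, 0], [0, 0, 0]])

```text
time: 52.45
tool_pos: [636.1, -38.6, 60.4]
tcp_rot: [3.141, 0.0, 3.142]
contact_force: [0.6, -0.1, -2.5]
grip_width: 58.7
finger_force: 30.0
```

>>> send_rows(offset=[[0, 0, 0.005], [0, 0, 0.005], [0, 0, 0.005]], delta_rot=[[0, 0, 0], [0, 0, 0], [0, 0, 0]])

```text
time: 52.82
tool_pos: [636.2, -38.6, 60.0]
tcp_rot: [3.142, 0.0, 3.142]
contact_force: [0.0, -0.5, 1.3]
grip_width: 58.9
finger_force: 30.0
```

>>> send_rows(offset=[[0, 0, 0], [0, 0, 0], [0, 0, 0], [0, 0, 0], [0, 0, 0], [0, 0, 0]], delta_rot=[[0, 0, 0], [0, 0, 0], [0, 0, 0], [0, 0, 0], [0, 0, 0], [0, 0, 0]], grip=1)

```text
time: 53.58
tool_pos: [636.1, -38.6, 59.8]
tcp_rot: [3.141, 0.0, 3.142]
contact_force: [-0.9, -0.2, 0.3]
grip_width: 91.8
finger_force: 0.0
```

>>> send_rows(offset=[[0, 0, -0.1], [0, 0, -0.35], [0, 0, -0.7], [0, 0, -1]], delta_rot=[[0, 0, 0], [0, 0, 0], [0, 0, 0], [0, 0, 0]])

```text
time: 54.08
tool_pos: [636.4, -38.7, 182.4]
tcp_rot: [-3.141, 0.002, 3.142]
contact_force: [0.3, 0.6, -0.6]
grip_width: 91.9
finger_force: 0.0
```

>>> send_rows(offset=[[0.2, -0.1, 0], [0.5, -0.2, 0], [0.8, -0.3, 0], [0.8, -0.3, 0]], delta_rot=[[0, 0, 0], [0, 0, 0], [0, 0, 0], [0, 0, 0]])

```text
time: 54.58
tool_pos: [538.5, -75.1, 181.0]
tcp_rot: [-3.141, 0.0, 3.14]
contact_force: [0.1, 0.1, 0.6]
grip_width: 92.1
finger_force: 0.0
```

```bash
python3 - <<'E'
from h import *
np.set_printoptions(precision=1,suppress=True)
print(get_obs()["tool_pos"])
snap("side","s8");snap("top","t8")
for cam in("top","side"):
  for r in finder.silhouettes("nut",cam):
    c=cv2.minEnclosingCircle(np.argwhere(r["region"])[:,::-1].astype(np.float32))[0]; print(cam,np.array(c),round(r["confidence"],2),at_z(cam,c,16))
  print([(np.round(r["uv"]),round(r["confidence"],2)) for r in finder.pinpoint("spacer1",cam)])
a=cv2.imread("pics/s8.png")[140:310,150:350];b=cv2.imread("pics/t8.png")[120:290,120:320]
cv2.imwrite("pics/c8.png",cv2.resize(np.hstack([a,b]),None,fx=2,fy=2,interpolation=cv2.INTER_CUBIC))
E
```

```text
[538.5 -75.1 181. ]
top [235.  254.2] 0.76 [432.  106.2  16. ]
top [235.  208.1] 0.53 [547.1 103.2  16. ]
[(array([290., 169.]), 0.58)]
side [195.  220.8] 0.92 [428.8 110.6  16. ]
side [267.9 303.4] 0.89 [ 574.3 -179.1   16. ]
side [234. 248.] 0.6 [521.6  -7.4  16. ]
side [238.7 218.9] 0.52 [544.  103.2  16. ]
[(array([288., 238.]), 0.7), (array([284., 241.]), 0.5)]
```

View pics/c8.png

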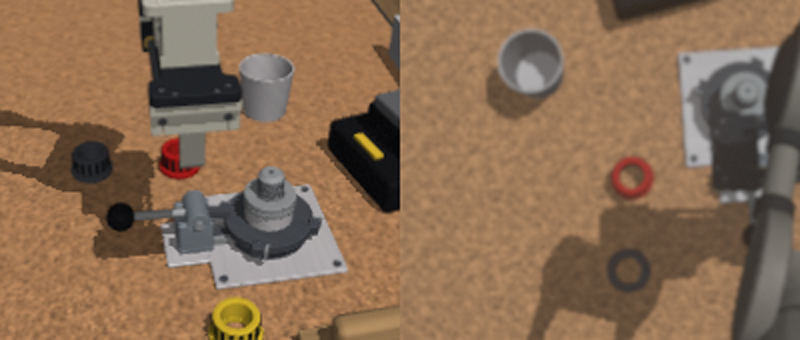

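>>> send_rows(offset=[[0.229, 0.385, 0], [0.458, 0.77, 0], [0.458, 0.77, 0]], delta_rot=[[0, 0, 0], [0, 0, 0], [0, 0, 0]])

```text
time: 55.25
tool_pos: [483.8, 20.5, 179.8]
tcp_rot: [3.141, -0.001, -3.138]
contact_force: [-0.1, -1.1, 0.4]
grip_width: 91.7
finger_force: 0.0
```

>>> send_rows(offset=[[0.229, 0.385, 0], [0.459, 0.769, 0], [0.459, 0.769, 0], [0.459, 0.769, 0], [0.459, 0.769, 0]], delta_rot=[[0, 0, 0], [0, 0, 0], [0, 0, 0], [0, 0, 0], [0, 0, 0]])

```text
time: 55.88
tool_pos: [431.1, 109.2, 179.7]
tcp_rot: [-3.141, 0.0, 3.14]
contact_force: [0.3, -0.9, 0.1]
grip_width: 91.7
finger_force: 0.0
```

>>> send_rows(offset=[[0, 0, 0.25], [0, 0, 0.5], [0, 0, 0.75], [0, 0, 1], [0, 0, 1]], delta_rot=[[0, 0, 0], [0, 0, 0], [0, 0, 0], [0, 0, 0], [0, 0, 0]])

```text
time: 56.5
tool_pos: [429.2, 109.1, 58.2]
tcp_rot: [-3.141, -0.004, 3.14]
contact_force: [0.6, 0.1, 0.1]
grip_width: 92.2
finger_force: 0.0
```

>>> send_rows(offset=[[0, 0, 0.1], [0, 0, 0.2], [0, 0, 0.28], [0, 0, 0.327], [0, 0, 0.327], [0, 0, 0.327]], delta_rot=[[0, 0, 0], [0, 0, 0], [0, 0, 0], [0, 0, 0], [0, 0, 0], [0, 0, 0]])

```text
time: 57.25
tool_pos: [430.3, 110.1, 20.8]
tcp_rot: [3.141, 0.0, -3.142]
contact_force: [1.0, -0.5, 0.3]
grip_width: 91.2
finger_force: 0.0
```

>>> send_rows(offset=[[0, 0, 0], [0, 0, 0], [0, 0, 0], [0, 0, 0], [0, 0, 0], [0, 0, 0], [0, 0, 0], [0, 0, 0]], delta_rot=[[0, 0, 0], [0, 0, 0], [0, 0, 0], [0, 0, 0], [0, 0, 0], [0, 0, 0], [0, 0, 0], [0, 0, 0]], grip=0)

```text
time: 58.25
tool_pos: [430.1, 110.1, 20.6]
tcp_rot: [3.141, 0.0, 3.142]
contact_force: [-0.6, -0.3, 1.2]
grip_width: 47.3
finger_force: 30.0
```

>>> send_rows(offset=[[0, 0, -0.1], [0, 0, -0.35], [0, 0, -0.6], [0, 0, -0.85], [0, 0, -1], [0, 0, -1]], delta_rot=[[0, 0, 0], [0, 0, 0], [0, 0, 0], [0, 0, 0], [0, 0, 0], [0, 0, 0]])

```text
time: 59.0
tool_pos: [430.7, 110.1, 142.0]
tcp_rot: [3.141, 0.003, -3.142]
contact_force: [-0.2, -0.7, -2.8]
grip_width: 47.3
finger_force: 30.0
```

>>> send_rows(offset=[[-0.13, -0.094, 0], [-0.36, -0.26, 0], [-0.6, -0.433, 0], [-0.858, -0.619, 0]], delta_rot=[[0, 0, 0], [0, 0, 0], [0, 0, 0], [0, 0, 0]])

```text
time: 59.5
tool_pos: [534.0, 34.3, 139.2]
tcp_rot: [3.142, -0.002, 3.141]
contact_force: [0.5, 0.4, -2.4]
grip_width: 47.5
finger_force: 30.0
```

>>> send_rows(offset=[[-0.25, -0.18, 0], [-0.5, -0.36, 0], [-0.7, -0.505, 0], [-0.859, -0.62, 0], [-0.859, -0.62, 0], [-0.859, -0.62, 0]], delta_rot=[[0, 0, 0], [0, 0, 0], [0, 0, 0], [0, 0, 0], [0, 0, 0], [0, 0, 0]])

```text
time: 60.25
tool_pos: [635.3, -38.7, 139.2]
tcp_rot: [3.141, -0.003, 3.141]
contact_force: [-0.4, 0.0, -2.5]
grip_width: 47.3
finger_force: 30.0
```

>>> send_rows(offset=[[0, 0, 0.06], [0, 0, 0.12], [0, 0, 0.17], [0, 0, 0.17]], delta_rot=[[0, 0, 0], [0, 0, 0], [0, 0, 0], [0, 0, 0]])

```text
time: 60.75
tool_pos: [635.6, -38.4, 119.4]
tcp_rot: [3.141, -0.001, -3.141]
contact_force: [0.1, -1.2, -2.8]
grip_width: 47.3
finger_force: 30.0
```

>>> send_rows(offset=[[0, 0, 0.03], [0, 0, 0.06], [0, 0, 0.09], [0, 0, 0.12], [0, 0, 0.12]], delta_rot=[[0, 0, 0], [0, 0, 0], [0, 0, 0], [0, 0, 0], [0, 0, 0]])

```text
time: 61.38
tool_pos: [635.9, -38.6, 105.3]
tcp_rot: [3.141, -0.001, 3.142]
contact_force: [-0.3, 0.1, -1.9]
grip_width: 47.3
finger_force: 30.0
```

>>> send_rows(offset=[[0, 0, 0.04], [0, 0, 0.08], [0, 0, 0.12], [0, 0, 0.14], [0, 0, 0.14]], delta_rot=[[0, 0, 0], [0, 0, 0], [0, 0, 0], [0, 0, 0], [0, 0, 0]])

```text
time: 62.0
tool_pos: [636.0, -38.6, 88.7]
tcp_rot: [3.141, -0.0, 3.141]
contact_force: [0.0, 0.9, -2.7]
grip_width: 47.2
finger_force: 30.0
```

>>> send_rows(offset=[[0, 0, 0.006], [0, 0, 0.012], [0, 0, 0.016], [0, 0, 0.016]], delta_rot=[[0, 0, 0], [0, 0, 0], [0, 0, 0], [0, 0, 0]])

```text
time: 62.5
tool_pos: [636.1, -38.6, 87.0]
tcp_rot: [3.142, 0.0, 3.141]
contact_force: [0.1, -0.2, -2.2]
grip_width: 47.2
finger_force: 30.0
```

>>> send_rows(offset=[[0, 0, 0.006], [0, 0, 0.006], [0, 0, 0.006]], delta_rot=[[0, 0, 0], [0, 0, 0], [0, 0, 0]])

```text
time: 62.88
tool_pos: [636.2, -38.7, 86.6]
tcp_rot: [-3.142, 0.0, 3.142]
contact_force: [-0.8, -0.6, 1.6]
grip_width: 47.0
finger_force: 30.0
```

>>> send_rows(offset=[[0, 0, 0], [0, 0, 0], [0, 0, 0], [0, 0, 0], [0, 0, 0], [0, 0, 0]], delta_rot=[[0, 0, 0], [0, 0, 0], [0, 0, 0], [0, 0, 0], [0, 0, 0], [0, 0, 0]], grip=1)

```text
time: 63.62
tool_pos: [636.1, -38.6, 86.3]
tcp_rot: [3.141, 0.0, 3.142]
contact_force: [0.4, -0.9, 0.7]
grip_width: 91.3
finger_force: 0.0
```

>>> send_rows(offset=[[0, 0, -0.1], [0, 0, -0.3], [0, 0, -0.6], [0, 0, -0.8], [0, 0, -0.8]], delta_rot=[[0, 0, 0], [0, 0, 0], [0, 0, 0], [0, 0, 0], [0, 0, 0]])

```text
time: 64.25
tool_pos: [637.3, -38.8, 185.2]
tcp_rot: [-3.141, 0.005, -3.142]
contact_force: [-0.6, -0.5, 0.4]
grip_width: 91.9
finger_force: 0.0
```

>>> send_rows(offset=[[0.35, -0.012, 0], [0.708, -0.025, 0]], delta_rot=[[0, 0, 0], [0, 0, 0]])

```text
time: 64.5
tool_pos: [549.4, -41.5, 180.8]
tcp_rot: [3.141, -0.002, -3.141]
contact_force: [-0.8, 0.0, -0.0]
grip_width: 91.9
finger_force: 0.0
```

>>> send_rows(offset=[[0.35, -0.012, 0], [0.708, -0.025, 0], [0.708, -0.025, 0], [0.708, -0.025, 0], [0.708, -0.025, 0]], delta_rot=[[0, 0, 0], [0, 0, 0], [0, 0, 0], [0, 0, 0], [0, 0, 0]])

```text
time: 65.12
tool_pos: [467.1, -44.7, 182.0]
tcp_rot: [3.141, 0.0, -3.141]
contact_force: [-0.3, 0.5, -0.1]
grip_width: 91.7
finger_force: 0.0
```

```bash
python3 - <<'E'
from h import *
snap("side","s9"); print(get_obs()["tool_pos"])
a=cv2.imread("pics/s9.png")[150:310,160:340]
cv2.imwrite("pics/c9.png",cv2.resize(a,None,fx=3,fy=3,interpolation=cv2.INTER_CUBIC))
E
```

```text
[466.99603133 -44.66768772 181.97148143]
```

View pics/c9.png

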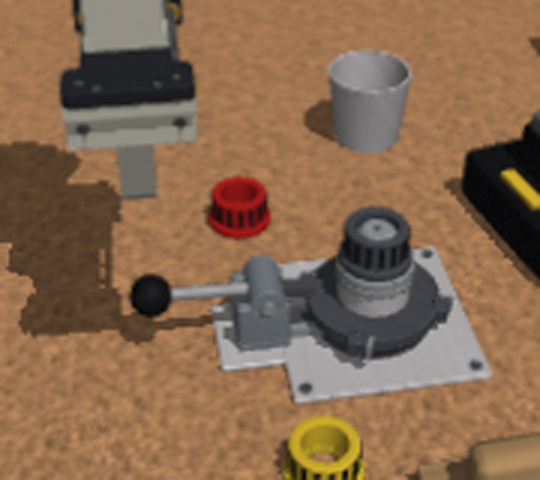

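>>> send_rows(offset=[[0, 0, 0.25], [0, 0, 0.5], [0, 0, 0.75], [0, 0, 1], [0, 0, 1]], delta_rot=[[0, 0, 0], [0, 0, 0], [0, 0, 0], [0, 0, 0], [0, 0, 0]])

```text
time: 65.8
tool_pos: [465.2, -44.2, 60.4]
tcp_rot: [3.14, -0.005, -3.141]
contact_force: [0.1, -0.4, 0.1]
grip_width: 91.8
finger_force: 0.0
```

>>> send_rows(offset=[[0, 0, 0.1], [0, 0, 0.19], [0, 0, 0.228], [0, 0, 0.228]], delta_rot=[[0, 0, 0], [0, 0, 0], [0, 0, 0], [0, 0, 0]])

```text
time: 66.3
tool_pos: [466.1, -44.6, 34.8]
tcp_rot: [3.141, -0.0, 3.142]
contact_force: [0.1, 0.2, -0.0]
grip_width: 91.2
finger_force: 0.0
```

>>> send_rows(offset=[[0, 0, 0], [0, 0, 0], [0, 0, 0], [0, 0, 0], [0, 0, 0], [0, 0, 0], [0, 0, 0], [0, 0, 0]], delta_rot=[[0, 0, 0], [0, 0, 0], [0, 0, 0], [0, 0, 0], [0, 0, 0], [0, 0, 0], [0, 0, 0], [0, 0, 0]], grip=0)

```text
time: 67.3
tool_pos: [466.2, -44.6, 34.9]
tcp_rot: [3.142, 0.0, 3.142]
contact_force: [0.3, -0.3, 0.1]
grip_width: 30.6
finger_force: 30.0
```

>>> send_rows(offset=[[0, 0, 0], [0, 0, 0], [0, 0, 0]], delta_rot=[[0, 0, 0], [0, 0, 0], [0, 0, 0]])

```text
time: 67.68
tool_pos: [466.2, -44.7, 35.0]
tcp_rot: [3.142, 0.0, 3.142]
contact_force: [0.2, -0.6, -1.0]
grip_width: 30.5
finger_force: 30.0
```

>>> send_rows(offset=[[-0.004, 0, -0.045], [-0.01, 0, -0.09], [-0.02, 0.001, -0.138], [-0.034, 0.001, -0.186], [-0.052, 0.002, -0.233], [-0.071, 0.003, -0.278], [-0.094, 0.004, -0.32], [-0.12, 0.004, -0.363]], delta_rot=[[0, 0, 0], [0, 0, 0], [0, 0, 0], [0, 0, 0], [0, 0, 0], [0, 0, 0], [0, 0, 0], [0, 0, 0]])

```text
time: 68.68
tool_pos: [480.4, -44.1, 78.7]
tcp_rot: [3.141, -0.001, 3.142]
contact_force: [-1.0, -3.2, -6.2]
grip_width: 30.2
finger_force: 30.0
```

>>> send_rows(offset=[[-0.03, 0.001, -0.04], [-0.06, 0.002, -0.078], [-0.095, 0.003, -0.112], [-0.133, 0.005, -0.146], [-0.165, 0.006, -0.172], [-0.202, 0.007, -0.198], [-0.233, 0.008, -0.217], [-0.233, 0.008, -0.217]], delta_rot=[[0, 0, 0], [0, 0, 0], [0, 0, 0], [0, 0, 0], [0, 0, 0], [0, 0, 0], [0, 0, 0], [0, 0, 0]])

```text
time: 69.68
tool_pos: [508.8, -43.2, 105.2]
tcp_rot: [-3.141, 0.0, -3.141]
contact_force: [-3.6, -1.5, 1.2]
grip_width: 30.6
finger_force: 30.0
```

>>> send_rows(offset=[[-0.012, 0, -0.007], [-0.024, 0.001, -0.013], [-0.024, 0.001, -0.013]], delta_rot=[[0, 0, 0], [0, 0, 0], [0, 0, 0]])

```text
time: 70.05
tool_pos: [511.0, -43.1, 106.4]
tcp_rot: [-3.141, -0.001, -3.141]
contact_force: [-5.5, -3.6, 1.7]
grip_width: 30.6
finger_force: 30.0
```

>>> send_rows(offset=[[-0.012, 0, -0.007], [-0.024, 0.001, -0.013], [-0.024, 0.001, -0.013]], delta_rot=[[0, 0, 0], [0, 0, 0], [0, 0, 0]])

```text
time: 70.42
tool_pos: [511.7, -43.0, 106.8]
tcp_rot: [3.141, -0.006, -3.141]
contact_force: [-9.3, -4.6, -1.9]
grip_width: 30.4
finger_force: 30.0
```

>>> send_rows(offset=[[-0.012, 0, -0.007], [-0.024, 0.001, -0.013], [-0.024, 0.001, -0.013]], delta_rot=[[0, 0, 0], [0, 0, 0], [0, 0, 0]])

```text
time: 70.8
tool_pos: [511.7, -43.0, 106.9]
tcp_rot: [3.141, -0.013, -3.141]
contact_force: [-16.0, -7.9, -5.5]
grip_width: 30.7
finger_force: 30.0
```

>>> send_rows(offset=[[0.028, -0.001, 0.014], [0.028, -0.001, 0.014]], delta_rot=[[0, 0, 0], [0, 0, 0]])

```text
time: 71.05
tool_pos: [511.7, -43.1, 106.8]
tcp_rot: [3.141, -0.005, 3.142]
contact_force: [-7.8, -4.2, -2.9]
grip_width: 30.6
finger_force: 30.0
```

>>> send_rows(offset=[[0, 0, 0], [0, 0, 0], [0, 0, 0], [0, 0, 0], [0, 0, 0], [0, 0, 0]], delta_rot=[[0, 0, 0], [0, 0, 0], [0, 0, 0], [0, 0, 0], [0, 0, 0], [0, 0, 0]], grip=1)

```text
time: 71.8
tool_pos: [513.9, -42.9, 107.6]
tcp_rot: [3.141, 0.0, 3.142]
contact_force: [-0.3, 0.9, 0.6]
grip_width: 86.1
finger_force: 0.0
```

>>> send_rows(offset=[[0, 0, -0.1], [0, 0, -0.35], [0, 0, -0.7], [0, 0, -1], [0, 0, -1]], delta_rot=[[0, 0, 0], [0, 0, 0], [0, 0, 0], [0, 0, 0], [0, 0, 0]])

```text
time: 72.42
tool_pos: [515.4, -43.3, 231.3]
tcp_rot: [-3.14, 0.007, -3.142]
contact_force: [-1.3, 0.4, 0.3]
grip_width: 91.9
finger_force: 0.0
```

>>> send_rows(offset=[[0.1, 0.3, 0], [0.2, 0.7, 0], [0.3, 1, 0], [0.3, 1, 0], [0.3, 1, 0]], delta_rot=[[0, 0, 0], [0, 0, 0], [0, 0, 0], [0, 0, 0], [0, 0, 0]])

```text
time: 73.05
tool_pos: [477.8, 76.7, 227.3]
tcp_rot: [-3.141, -0.0, -3.141]
contact_force: [-0.1, -0.2, 0.7]
grip_width: 92.2
finger_force: 0.0
```

```bash
python3 - <<'E'
from h import *
np.set_printoptions(precision=1,suppress=True)
snap("side","s10"); snap("top","t10"); print(get_obs()["tool_pos"])
c=lambda n:[(np.round(r["uv"],1),round(r["confidence"],2)) for cam in("top","side") for r in finder.pinpoint(n,cam)[:1]]
print(c("lock_knob"),proj("side",[[508.7,-43,123.6],[500.6,-43,118.4],[515,-43,127]]),proj("top",[[508.7,-43,123.6]]))
a=cv2.imread("pics/s10.png")[150:310,160:340]
cv2.imwrite("pics/c10.png",cv2.resize(a,None,fx=3,fy=3,interpolation=cv2.INTER_CUBIC))
E
```

```text
[478.1  76.2 227.3]
[(array([298.4, 216.7]), 0.57), (array([227. , 221.5]), 0.5)] [[227.8 222.3]
 [224.1 224.5]
 [230.7 220.8]] [[298.8 218. ]]
```

View pics/c10.png

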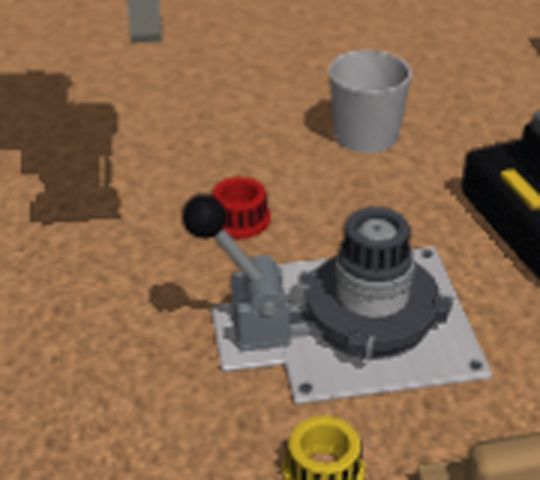

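The lever is fully up: the knob is at side (227,221.5), against (227.8,222.3) predicted for 60 degrees. The nut rests on the stack and the arm is clear. Handing in.

```bash
python3 -c "
from plant import ticket;print(ticket.close_job())"
```

```text
the job is handed in; nothing more can be done
None
```

The shaper is set up and the job handed in at about 73 s: the cutter is home on the flange, both spacer rings found on the bench and the clamp nut are stacked on it, the lever is fully up, and the arm is clear.

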